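Open the tank's flush filler cap by its folding tab

ROBOT

A 7-joint arm with a two-finger parallel gripper is mounted at the origin on a cart in front of the work surface, level with it; the furniture and walls round the work are solid. World frame = base frame: x ahead of the robot, y to its left, z up, the work surface at z = 0. Lengths are in m, angles in rad, forces in N, time in s.
With the tool pointing down it reaches from about 0.425 to 0.875 m from the base axis. Payload 4.7 kg.
Tool frame: the origin (TCP) lies at the very end of the fingers, on their centre line; the grasp point (between the pads) lies 19 mm behind it; z points along the fingers, y is the direction in which the jaws open and shut (so a half turn about z gives the same grasp; the last joint's range is limited). The gripper opens to 87 mm and grips with 3 to 60 N. Pads are 19 mm wide; open, the fingers measure 117 mm over their backs; the gripper's body (75 mm by 190 mm) begins 51 mm behind the grasp point.
Start: joints at [1.115, 0.321, -0.07, 1.45, 0.023, 1.371, -0.057], TCP at [0.294, -0.58, 0.223] pointing down, gripper open.
Joint ranges: [-2.86, 2.86], [-0.3, 2.09], [-1.38, 1.24], [0.06, 2.45], [-1.56, 4.7], [0.09, 2.05], [-2.69, 2.69]. Speed limits (rad/s): [2.57, 2.57, 3.14, 3.14, 3.14, 3.14, 3.14].

INTERFACE

Orientations are given as a rotation vector (axis times angle).
In Python, from bench import ctrl, get_image, camera_info gives the robot as it stands.
- The arm moves only by the tool carry_out, never from a script. Its argument "commands" is a list of rows, each an object of numbers: "tx", "ty", "tz": the shift along the tool's x, y, z in m; "rx", "ry", "rz": the turn, a rotation vector about the tool's x, y, z in rad; "jaw": the opening, from 0 (shut) to 1 (fully open). In form: [{"tx": .., "ty": .., "tz": .., "rx": .., "ry": .., "rz": .., "jaw": ..}, ...]. A call has 1 to 12 rows; each row is the pose to reach, as a shift and turn from the pose commanded when the call began, along the tool's axes at that moment; what a row does not reach only later rows make up. A row lasts 1/8 s, in which the tool goes at most 62.5 mm and 10.7 degrees, less where a joint would pass 70% of its speed; a pose out of reach is approached as far as the arm can. A call with a gripper value outside its range is refused whole. The fingers move at their own pace and stop on an object; "grip_force" is the grip in N (left out, the last holds). Time passes only in rows, so rows that repeat a pose let the fingers close. It gives the time, the measured TCP pose, the force and the opening at its end, in the units of the state.
- ctrl.get_state(): the state, without advancing time (a new reading comes with each control period).
- get_image(name): name is "side" or "top" or "wrist"; returns the picture (384x512x3 uint8, red, green, blue); there is no depth.
- camera_info(name): a dict with "intrinsics" (3x3 intrinsics, pixels), "k1" (the pictures are not rectified: a ray, as slopes to the right and down, at radius r is drawn at 1 + k1 r^2 times it, then the intrinsics apply), "R" (3x3) and "t" (3): a world point X has camera coordinates R X + t. Camera axes: x right, y down, z forward; pixel columns grow to the right and rows downward; lengths in m; the calibration is good to about 2 mm. A picture is of the moment at which its call begins: read the wrist's pose just before it. camera_info takes no time and is no camera call; for the wrist camera it gives the pose at the moment of the call.
- ctrl.close_job(): hands the job in, once; it reports no verdict.
The state is a dict: "time": time; "joint_positions": joint angles; "qd": joint speeds; "joint_torque": joint torques, N m; "position": TCP position; "tool_rot": TCP orientation; "ft_force": force on the tool from outside, world axes, zero at the start; "torque": the same for the moment, N m; "grip_width": opening from 0.0 (shut) to 1.0 (fully open).
Only numpy, scipy, OpenCV 4.12 (cv2) and the standard library are available. Lean on these libraries where they do the work, as an engineer would, in place of code of your own. Each camera call takes 0.05 s, during which the arm holds its last target.

TASK

Open the small stainless tank for inspection: fold the tab on its filler cap fully upright, unscrew the cap by the raised tab (anticlockwise seen from above) until you feel the thread let go, lift it out and set it gently down, tab side up, in the parts dish. The stainless thread galls, so never force it: do not press hard on the cap, wrench it or pull on it while the thread still holds. Leave the mug, tape roll and tape measure where they are.

Things in the scene. Friction and masses are not known exactly. Their poses are not given: they have to be found in the camera images.
- tank: Welded stainless tank, 180 x 260 x 100 mm (x, y, z) on four feet, fixed to the bench. Origin at the centre of its underside, z up. The filler neck (a steel collar 86 mm across, 38 mm high) stands on its top towards the -y end; towards the +y end lie a low round gauge flange, a brass vent nipple (22 mm high) and a clamp ferrule (30 mm high).
- filler_mouth (a point): Centre of the filler collar's upper rim, on the filler's axis, 138 mm above the bench; axes as the tank's. The collar is 72 mm wide inside and takes the cap nearly flush, so the cap cannot be gripped by its rim. More than 35 N between cap and tank (all their contacts added up; they push sideways too when the thread is about to let go) counts as forcing it.
- cap: Steel filler cap, 0.19 kg, seated nearly flush in the collar. Origin on its axis at the underside of its round flange (68 mm wide; flange top at z = +6 mm, level with the collar's rim or up to 1.5 mm above); z along the axis, up. A plug 44 mm in diameter reaches down to z = -22 mm. Folded down, the tab points along +x, its hinge pin lies across the axis along y at z = +14 mm.
- thread (a point): Centre of the three thread lugs under the cap (radius 28 mm), 14 mm below its origin. Coarse thread, 3 starts, 6 mm rise a turn. Turned anticlockwise it lets go somewhere between 25 and 78 degrees from the start (unknown), over a span of about 18 degrees; turned on past that while held down, it catches again for another 100 degrees. Till it lets go a pull lifts the cap 2 mm at most.
- hinge (a point): Middle of the tab's hinge pin, on the cap's axis; axes as the cap's. The two ears beside it end 17 mm from the axis and 4.5 mm above the pin. Turning the cap takes roughly 0.1 to 0.25 N m; a sprung seal below it pushes it up with 3 to 5 N, by up to 4 mm when the thread lets go.
- tab (a joint): Angle of the folding tab: 0 = folded down, 1.57 (its stop) = fully upright on the cap's axis. It is stiff (0.05 N m) and stays where it is left.
- tab_grip (a point): Point in the middle of the tab, 22 mm from its hinge pin; x along the tab away from the hinge, y along the pin, z out of its ribbed face. The tab is a steel plate 24 mm wide, 8 mm thick, reaching 36 mm from the pin, end rounded (radius 12 mm). Folded down it has a 4 mm gap below it and can be pinched from above across its width; upright, across its thickness.
- dish: Round aluminium parts dish, loose, 0.6 kg, 152 mm across the rim, 28 mm high, floor 4 mm thick and 120 mm wide, wall 2.5 mm. Origin at the centre of its underside. The cap, stood in it on its plug, has its origin 26 mm above the dish's.
- tape_roll: Roll of masking tape lying flat, 100 mm across, 24 mm high; bystander. Origin at the centre of its underside. It and the dish may have changed places.
- mug: Grey mug to the left of the tank, 98 mm high, 67 mm across without its handle; bystander. Origin at the centre of its underside.
- tape_measure: Tape measure, 72 x 79 x 36 mm; bystander. Origin at the centre of its underside.
Mind the look-alikes: they are no part of the job. What is shaped like the cap but purple is not meant.

How it is judged:
On the way, in this order (a step that is already met when the one before it is completed fails the run):
1. The tab is folded up to within 10 degrees of upright while the cap still sits in the filler (value of joint tab above 1.4 rad and z of cap in the frame of filler_mouth below 0.004 m), for 0.2 s.
2. The cap is unscrewed and lifted clear of the filler (at least 30 mm above its rim) with the tab up (value of joint tab above 1 rad and z of cap in the frame of filler_mouth above 0.03 m), for 0.1 s.
At the end, for the whole second after the job is handed in: The cap stands on its plug on the floor of the parts dish (its axis within 45 mm of the dish's centre, tilted less than 9 degrees, tab side up), at rest; the dish stands level on the bench (horizontal distance between cap and dish below 0.045 m and z of cap in the frame of dish between 0.021 and 0.031 m and angle between cap's own z axis and vertical below 0.15 rad and linear speed of cap below 0.02 m/s and angle between dish's own z axis and vertical below 0.1 rad and height (world z) of dish below 0.01 m); the robot touches nothing.
It fails at once if The cap or its thread is forced: the contact force between cap and tank exceeds 35 N in all (contact force between cap and tank above 35 N).
It fails at once if The cap is dropped: it moves faster than 0.5 m/s while the fingers do not hold it (linear speed of cap above 0.5 m/s and contact force between the fingers and cap below 0.05 N).
It fails at once if The mug, tape roll or tape measure is moved by more than 30 mm (distance of any of mug, tape_roll, tape_measure from where it was at the start of the episode above 0.03 m).
It also fails if it takes over 67 s, if anything falls off the work surface, if the arm or the gripper's body presses on something with over 40 N, if the wrist force passes 120 N, or if a joint passes its speed limit or range.

## Working session

There is one attempt and no reset: what is moved stays moved. The work goes in short steps, Python scripts to look and compute and a tool call to move; the robot and the scene stay as the last step left them, time stands still between calls to the robot, and variables do not carry over. Pictures are saved under pics/ and viewed, and the job is handed in when it is done.

Besides the shell and the picture viewer there is one more tool, called after "Emit:" as name(argument=value, ...) on one line, values as JSON. carry_out: Moves the arm, as the interface text tells. Its arguments: {"type":"object","properties":{"commands":{"type":"array"},"grip_force":{"type":"number"}},"required":["commands"]}

```bash
ls; mkdir -p pics
cat > h.py <<'E'
import numpy as np, cv2
from bench import ctrl, get_image, camera_info
def snap(n,f):
    ci=camera_info(n); im=get_image(n); cv2.imwrite('pics/'+f+'.png',im[:,:,::-1]); return im,ci
def proj(ci,X):
    c=ci if isinstance(ci,dict) else camera_info(ci)
    p=np.asarray(c['R'])@np.asarray(X,float)+np.asarray(c['t']); s=p[:2]/p[2]; s=s*(1+c['k1']*(s@s))
    return (np.asarray(c['intrinsics'])@np.r_[s,1])[:2]
def ray(c,u,v):
    K=np.asarray(c['intrinsics'],float); d=np.linalg.solve(K,[u,v,1.])[:2]; s=d.copy()
    for _ in range(30): s=d/(1+c['k1']*(s@s))
    R=np.asarray(c['R']); return -R.T@np.asarray(c['t']), R.T@np.r_[s,1]
def plane(c,u,v,z):
    o,d=ray(c,u,v); return o+d*(z-o[2])/d[2]
E
python3 - <<'E'
from h import *
s=ctrl.get_state(); print({k:np.round(v,3) for k,v in s.items()})
for n in ['side','top','wrist']:
    im,c=snap(n,n+'0'); print(n,c['intrinsics'],c['k1'],np.round(c['R'],3).tolist(),np.round(c['t'],3), np.round(-np.array(c['R']).T@c['t'],3))
E
```

```text
pics
{'time': np.float64(0.0), 'joint_positions': array([ 1.115,  0.322, -0.07 ,  1.452,  0.023,  1.371, -0.057]), 'qd': array([0.   , 0.   , 0.001, 0.001, 0.001, 0.   , 0.   ]), 'joint_torque': array([-1.0000e-03, -4.9129e+01, -4.0400e-01, -3.1253e+01, -6.4000e-02,
        4.4000e-02,  0.0000e+00]), 'position': array([ 0.294, -0.579,  0.221]), 'tool_rot': array([-3.054e+00, -7.310e-01,  1.000e-03]), 'ft_force': array([ 0.195, -0.441,  0.487]), 'torque': array([-0.009, -0.058, -0.048]), 'grip_width': np.float64(1.001)}
side [[421.75971608   0.         252.48464934]
 [  0.         421.75971608 194.12396816]
 [  0.           0.           1.        ]] -0.030504724441861773 [[-0.851, -0.525, -0.021], [-0.332, 0.567, -0.754], [0.408, -0.635, -0.657]] [0.483 0.271 1.178] [0.021 0.847 0.988]
top [[438.39069341   0.         259.1998237 ]
 [  0.         438.39069341 191.06885598]
 [  0.           0.           1.        ]] -0.17134824956946737 [[0.006, -1.0, -0.03], [-0.996, -0.003, -0.095], [0.094, 0.03, -0.995]] [0.047 0.572 1.186] [0.457 0.013 1.236]
wrist [[292.37015426   0.         261.08336334]
 [  0.         292.37015426 191.26269633]
 [  0.           0.           1.        ]] -0.03810238625431638 [[0.453, -0.892, -0.001], [-0.861, -0.437, 0.262], [-0.233, -0.118, -0.965]] [-0.649 -0.032  0.39 ] [ 0.358 -0.547  0.384]
```

View pics/top0.png

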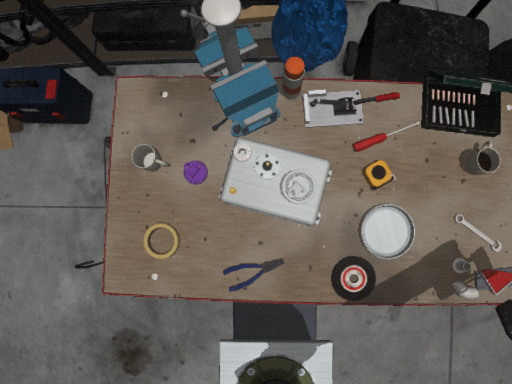

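View pics/side0.png

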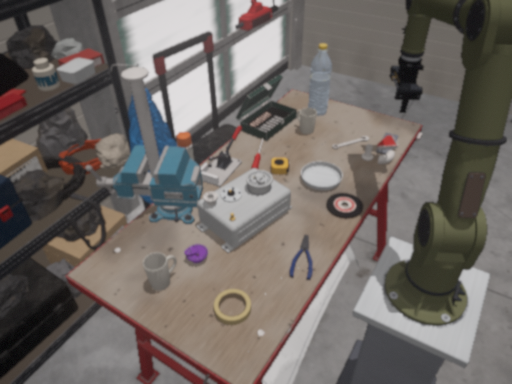

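View pics/wrist0.png

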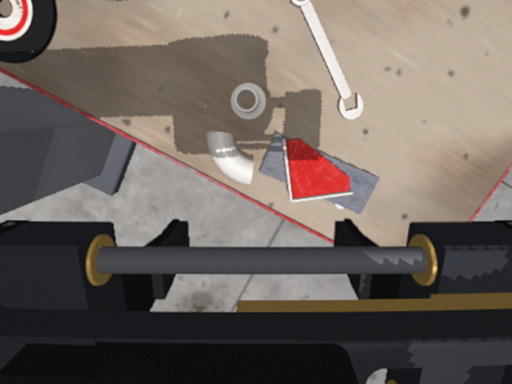

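Run:
```python
from h import *
t=cv2.imread('pics/top0.png'); s=cv2.imread('pics/side0.png')
a=cv2.resize(t[130:230,215:335],None,fx=5,fy=5,interpolation=cv2.INTER_CUBIC)
b=cv2.resize(s[160:250,190:300],None,fx=5,fy=5,interpolation=cv2.INTER_CUBIC)
cv2.imwrite('pics/ta.png',a);cv2.imwrite('pics/sb.png',b)
c=camera_info('top')
for n,(u,v),z in [('filler',(297,186),.138),('dish',(387,231),.028),('ferr',(242,151),.13),('gauge',(265.5,166),.1)]: print(n,plane(c,u,v,z))
```

```text
filler [ 0.5739913  -0.04835499  0.138     ]
dish [ 0.46147831 -0.30427996  0.028     ]
ferr [0.66471763 0.09171925 0.13      ]
gauge [0.63046758 0.03177603 0.1       ]
```

View pics/ta.png

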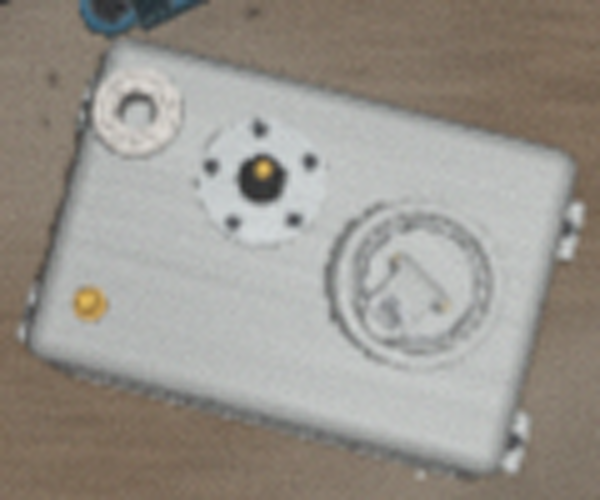

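View pics/sb.png

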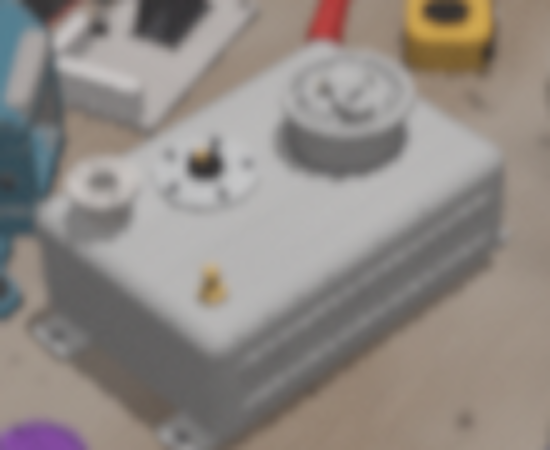

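```bash
cat >> h.py <<'E'
from scipy.spatial.transform import Rotation as Ro
import json,os
def down(th):
    c,s=np.cos(th),np.sin(th); return np.array([[c,s,0],[s,-c,0],[0,0,-1.]])
# commanded pose file
def cmd(): 
    d=json.load(open('cmd.json')); return np.array(d['p']),np.array(d['R'])
def setcmd(p,R): json.dump({'p':list(map(float,p)),'R':np.asarray(R).tolist()},open('cmd.json','w'))
def applied(tx=0,ty=0,tz=0,rx=0,ry=0,rz=0):
    p,R=cmd(); setcmd(p+R@[tx,ty,tz],R@Ro.from_rotvec([rx,ry,rz]).as_matrix())
def rel(p1,R1):
    p,R=cmd(); return np.round(R.T@(np.asarray(p1)-p),4),np.round(Ro.from_matrix(R.T@R1).as_rotvec(),4)
def st():
    s=ctrl.get_state(); p,R=cmd(); Rm=Ro.from_rotvec(s['tool_rot']).as_matrix()
    print('t',round(float(s['time']),2),'pos',np.round(s['position'],4),'head',np.round(np.degrees(np.arctan2(Rm[1,0],Rm[0,0])),1),'cmd',np.round(p,4),'derr',np.round(s['position']-p,4),'F',np.round(s['ft_force'],2),'M',np.round(s['torque'],2),'g',round(float(s['grip_width']),3)); return s
E
python3 - <<'E'
from h import *
setcmd([.294,-.58,.223],Ro.from_rotvec(ctrl.get_state()['tool_rot']).as_matrix())
print(rel([.59,-.064,.21],down(np.radians(135))))
E
```

```text
(array([ 0.4975, -0.3261,  0.0134]), array([-1.1000e-03, -1.3000e-03, -1.8863e+00]))
```

Emit:
carry_out(commands=[{"tx": 0.041,"ty": -0.027,"rz": -0.157},{"tx": 0.083,"ty": -0.054,"rz": -0.314},{"tx": 0.124,"ty": -0.082,"rz": -0.471},{"tx": 0.166,"ty": -0.109,"rz": -0.629},{"tx": 0.207,"ty": -0.136,"rz": -0.786},{"tx": 0.249,"ty": -0.163,"rz": -0.943},{"tx": 0.29,"ty": -0.19,"rz": -1.1},{"tx": 0.332,"ty": -0.217,"rz": -1.257},{"tx": 0.373,"ty": -0.245,"rz": -1.414},{"tx": 0.415,"ty": -0.272,"rz": -1.572},{"tx": 0.456,"ty": -0.299,"rz": -1.729},{"tx": 0.4975,"ty": -0.326,"tz": 0.013,"rz": -1.886}])

```text
invalid input
```

Run:
```python
from h import *
applied(.4975,-.326,.013,0,0,-1.886)
st()
im,c=snap('wrist','w1'); st()
print(np.round(ctrl.get_state()['joint_positions'],2))
```

```text
t 0.15 pos [ 0.294  -0.5792  0.2217] head 26.9 cmd [ 0.59   -0.0641  0.2104] derr [-0.2959 -0.5152  0.0113] F [0.24 0.08 0.29] M [-0.   -0.   -0.05] g 0.998
t 0.2 pos [ 0.2941 -0.5793  0.2219] head 26.9 cmd [ 0.59   -0.0641  0.2104] derr [-0.2959 -0.5152  0.0114] F [-0.31 -0.11  0.19] M [0.03 0.05 0.05] g 1.0
[ 1.12  0.32 -0.07  1.45  0.02  1.37 -0.06]
```

View pics/w1.png

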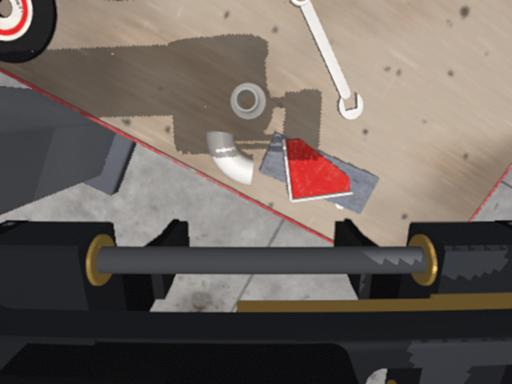

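Emit:
carry_out(commands=[{"tx": 0.041,"ty": -0.027,"tz": 0,"rx": 0,"ry": 0,"rz": -0.157,"jaw": 1},{"tx": 0.083,"ty": -0.054,"tz": 0,"rx": 0,"ry": 0,"rz": -0.314,"jaw": 1},{"tx": 0.124,"ty": -0.082,"tz": 0,"rx": 0,"ry": 0,"rz": -0.471,"jaw": 1},{"tx": 0.166,"ty": -0.109,"tz": 0,"rx": 0,"ry": 0,"rz": -0.629,"jaw": 1},{"tx": 0.207,"ty": -0.136,"tz": 0,"rx": 0,"ry": 0,"rz": -0.786,"jaw": 1},{"tx": 0.249,"ty": -0.163,"tz": 0,"rx": 0,"ry": 0,"rz": -0.943,"jaw": 1},{"tx": 0.29,"ty": -0.19,"tz": 0,"rx": 0,"ry": 0,"rz": -1.1,"jaw": 1},{"tx": 0.332,"ty": -0.217,"tz": 0,"rx": 0,"ry": 0,"rz": -1.257,"jaw": 1},{"tx": 0.373,"ty": -0.245,"tz": 0,"rx": 0,"ry": 0,"rz": -1.414,"jaw": 1},{"tx": 0.415,"ty": -0.272,"tz": 0,"rx": 0,"ry": 0,"rz": -1.572,"jaw": 1},{"tx": 0.456,"ty": -0.299,"tz": 0,"rx": 0,"ry": 0,"rz": -1.729,"jaw": 1},{"tx": 0.4975,"ty": -0.326,"tz": 0.013,"rx": 0,"ry": 0,"rz": -1.886,"jaw": 1}])

```text
time: 1.7
position: [0.5916, -0.0625, 0.2104]
tool_rot: [1.195, 2.903, 0.0]
ft_force: [0.1, -1.0, -0.2]
grip_width: 1.0
```

Run:
```python
from h import *
im,c=snap('wrist','w1'); st()
st()
print(np.round(ctrl.get_state()['joint_positions'],2))
```

```text
t 1.75 pos [ 0.5927 -0.0535  0.208 ] head 136.0 cmd [ 0.59   -0.0641  0.2104] derr [ 0.0027  0.0106 -0.0025] F [-0.08  5.37 -0.73] M [ 0.48 -0.21 -0.04] g 0.997
t 1.75 pos [ 0.5927 -0.0535  0.208 ] head 136.0 cmd [ 0.59   -0.0641  0.2104] derr [ 0.0027  0.0106 -0.0025] F [-0.08  5.37 -0.73] M [ 0.48 -0.21 -0.04] g 0.997
[ 0.58  0.27 -0.63  1.6   0.16  1.33  0.73]
```

View pics/w1.png

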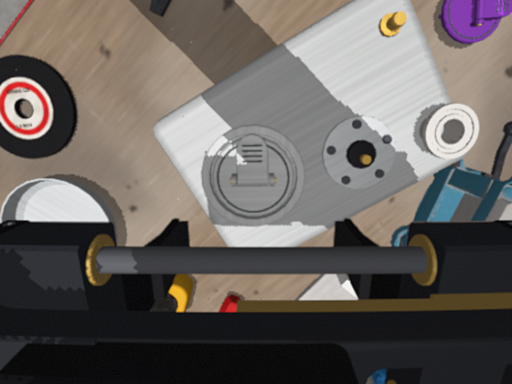

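Run:
```python
from h import *
get_image('top');get_image('top')
st(); im,c=snap('wrist','w2'); st()
b=cv2.resize(cv2.imread('pics/w2.png')[110:240,180:330],None,fx=5,fy=5,interpolation=cv2.INTER_CUBIC); cv2.imwrite('pics/w2z.png',b[:600])
import pickle; pickle.dump(c,open('w2.pkl','wb'))
print(np.round(ctrl.get_state()['joint_positions'],2))
```

```text
t 1.85 pos [ 0.5904 -0.0598  0.2086] head 135.3 cmd [ 0.59   -0.0641  0.2104] derr [ 0.0004  0.0043 -0.0019] F [ 0.49 -0.27 -0.7 ] M [-0.03 -0.13 -0.03] g 1.004
t 1.9 pos [ 0.5901 -0.0627  0.2089] head 135.1 cmd [ 0.59   -0.0641  0.2104] derr [ 0.0001  0.0014 -0.0015] F [-0.28 -1.45 -0.29] M [ 0.   -0.12 -0.02] g 1.0
[ 0.59  0.26 -0.62  1.6   0.16  1.33  0.73]
```

View pics/w2z.png

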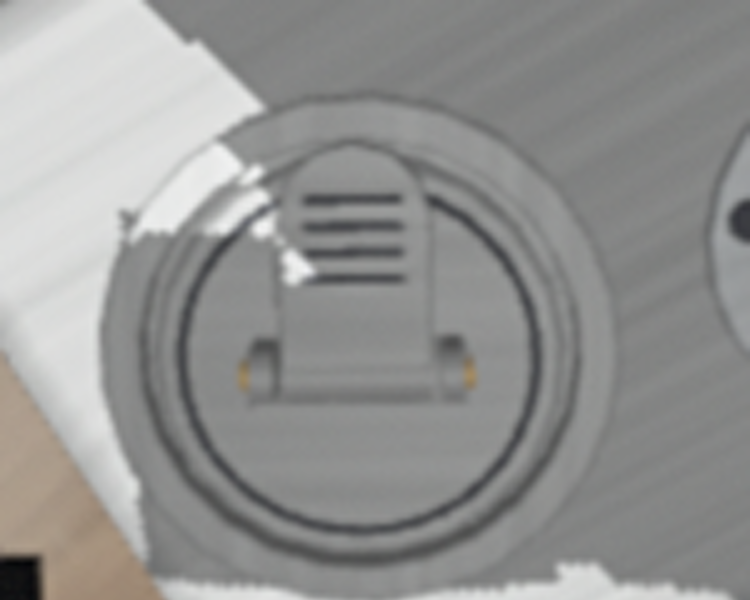

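Run:
```python
from h import *
import pickle; c=pickle.load(open('w2.pkl','rb'))
f=lambda x,y,z:plane(c,180+(x+.5)/5-.5,110+(y+.5)/5-.5,z)
P=lambda n,v:print(n,np.round(v,4))
a,b=f(244,377,.1467),f(470,374,.1467); P('pin L',a);P('pin R',b);P('mid',(a+b)/2); d=a-b;print('len',np.linalg.norm(d), 'tabdir deg',np.degrees(np.arctan2(d[1],d[0]))-90)
l,r,t=f(279,290,.1507),f(431,290,.1507),f(352,143,.1507); P('tabL',l);P('tabR',r);P('tip',t);m=(l+r)/2;P('m',m); print(np.linalg.norm(l-r)); 
pm=(a+b)/2; print('tip-dir',np.degrees(np.arctan2(*(t-pm)[1::-1])),np.linalg.norm((t-pm)[:2]))
L,R_,T,B=f(101,345,.138),f(615,345,.138),f(355,93,.138),f(358,597,.138); P('collar c',(L+R_)/2); P('c2',(T+B)/2); print(np.linalg.norm(L-R_),np.linalg.norm(T-B))
# side view check
for n in ['side','top']:
  print(n,proj(n,pm))
```

```text
pin L [ 0.5608 -0.0672  0.1467]
pin R [ 0.5856 -0.0414  0.1467]
mid [ 0.5732 -0.0543  0.1467]
len 0.03576091735844669 tabdir deg -223.9109058465019
tabL [ 0.5547 -0.0524  0.1507]
tabR [ 0.5711 -0.0359  0.1507]
tip [ 0.5469 -0.0287  0.1507]
m [ 0.5629 -0.0442  0.1507]
0.02325605562981269
tip-dir 135.76082045512422 0.03669218704459396
collar c [ 0.571  -0.0523  0.138 ]
c2 [ 0.5722 -0.0538  0.138 ]
0.08407866103632546 0.0845790703888887
side [259.033364   175.24425702]
top [299.56960014 185.94603378]
```

Run:
```python
from h import *
st(); print(rel([.5581,-.0401,.155],down(np.radians(136))))
```

```text
t 1.9 pos [ 0.5901 -0.0627  0.2089] head 135.1 cmd [ 0.59   -0.0641  0.2104] derr [ 0.0001  0.0014 -0.0015] F [-0.28 -1.45 -0.29] M [ 0.   -0.12 -0.02] g 1.0
(array([ 0.0394, -0.0056,  0.0555]), array([ 0.0004, -0.0014, -0.0178]))
```

Emit:
carry_out(commands=[{"tx": 0.01,"ty": -0.001,"tz": 0.014,"rx": 0,"ry": 0,"rz": -0.006,"jaw": 0.5},{"tx": 0.02,"ty": -0.003,"tz": 0.028,"rx": 0,"ry": 0,"rz": -0.012,"jaw": 0.5},{"tx": 0.03,"ty": -0.0045,"tz": 0.042,"rx": 0,"ry": 0,"rz": -0.018,"jaw": 0.5},{"tx": 0.0394,"ty": -0.0056,"tz": 0.0545,"rx": 0,"ry": 0,"rz": -0.018,"jaw": 0.5},{"tx": 0.0394,"ty": -0.0056,"tz": 0.0545,"rx": 0,"ry": 0,"rz": -0.018,"jaw": 0.5},{"tx": 0.0394,"ty": -0.0056,"tz": 0.0545,"rx": 0,"ry": 0,"rz": -0.018,"jaw": 0.5}])

```text
time: 2.65
position: [0.559, -0.0406, 0.1557]
tool_rot: [1.178, 2.911, -0.0]
ft_force: [0.1, -0.7, 0.5]
grip_width: 0.511
```

Run:
```python
from h import *
applied(.0394,-.0056,.0545,0,0,-.018)
st(); im,c=snap('wrist','w3'); snap('side','s3'); st()
b=cv2.imread('pics/w3.png')[130:350,130:390]; cv2.imwrite('pics/w3z.png',cv2.resize(b,None,fx=2.5,fy=2.5,interpolation=cv2.INTER_CUBIC))
s=cv2.imread('pics/s3.png'); cv2.imwrite('pics/s3z.png',cv2.resize(s[140:230,200:320],None,fx=5,fy=5,interpolation=cv2.INTER_CUBIC))
```

```text
t 2.65 pos [ 0.559  -0.0406  0.1557] head 135.9 cmd [ 0.5581 -0.0401  0.156 ] derr [ 0.0009 -0.0005 -0.0003] F [ 0.05 -0.67  0.48] M [ 0.08 -0.14 -0.04] g 0.511
t 2.75 pos [ 0.5592 -0.0403  0.1557] head 136.0 cmd [ 0.5581 -0.0401  0.156 ] derr [ 0.001  -0.0002 -0.0003] F [0.84 0.28 0.5 ] M [ 0.09 -0.11  0.01] g 0.505
```

View pics/w3z.png

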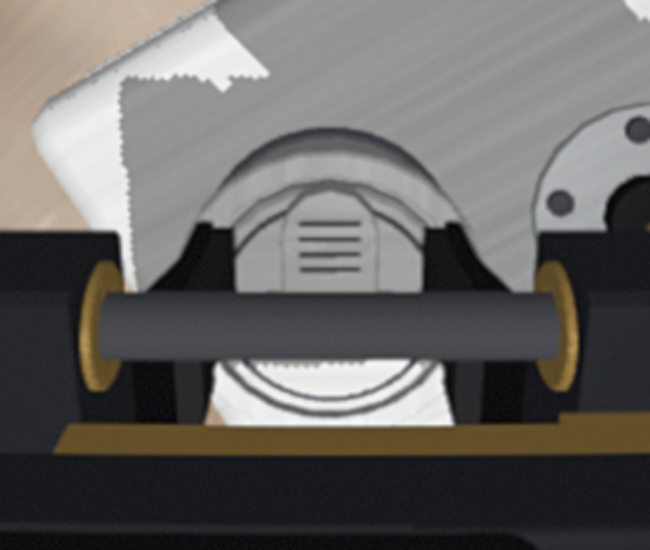

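View pics/s3z.png

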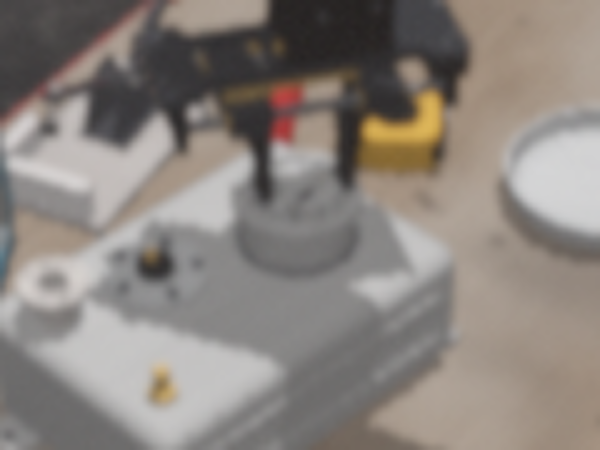

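Emit:
carry_out(commands=[{"tx": 0,"ty": 0,"tz": 0.005,"rx": 0,"ry": 0,"rz": 0,"jaw": 0.45},{"tx": 0,"ty": 0,"tz": 0.01,"rx": 0,"ry": 0,"rz": 0,"jaw": 0.42},{"tx": 0,"ty": 0,"tz": 0.0138,"rx": 0,"ry": 0,"rz": 0,"jaw": 0.4},{"tx": 0,"ty": 0,"tz": 0.0138,"rx": 0,"ry": 0,"rz": 0,"jaw": 0.4},{"tx": 0,"ty": 0,"tz": 0.0138,"rx": 0,"ry": 0,"rz": 0,"jaw": 0.4}], grip_force=8)

```text
time: 3.38
position: [0.5585, -0.0398, 0.1413]
tool_rot: [1.176, 2.913, -0.0]
ft_force: [0.1, 0.4, 1.0]
grip_width: 0.402
```

Emit:
carry_out(commands=[{"tx": 0,"ty": 0,"tz": 0,"rx": 0,"ry": 0,"rz": 0,"jaw": 0.3},{"tx": 0,"ty": 0,"tz": 0,"rx": 0,"ry": 0,"rz": 0,"jaw": 0.22},{"tx": 0,"ty": 0,"tz": 0,"rx": 0,"ry": 0,"rz": 0,"jaw": 0.2},{"tx": 0,"ty": 0,"tz": 0,"rx": 0,"ry": 0,"rz": 0,"jaw": 0.2}], grip_force=8)

```text
time: 3.88
position: [0.5586, -0.0398, 0.1414]
tool_rot: [1.177, 2.913, 0.0]
ft_force: [-0.3, 0.2, 0.8]
grip_width: 0.272
```

Run:
```python
from h import *
applied(0,0,.0138)
st(); im,c=snap('wrist','w4'); 
b=cv2.imread('pics/w4.png')[130:350,130:390]; cv2.imwrite('pics/w4z.png',cv2.resize(b,None,fx=2.5,fy=2.5,interpolation=cv2.INTER_CUBIC))
```

```text
t 3.88 pos [ 0.5586 -0.0398  0.1414] head 136.0 cmd [ 0.5581 -0.0401  0.1422] derr [ 0.0004  0.0003 -0.0008] F [-0.27  0.23  0.85] M [ 0.02 -0.2  -0.02] g 0.272
```

View pics/w4z.png

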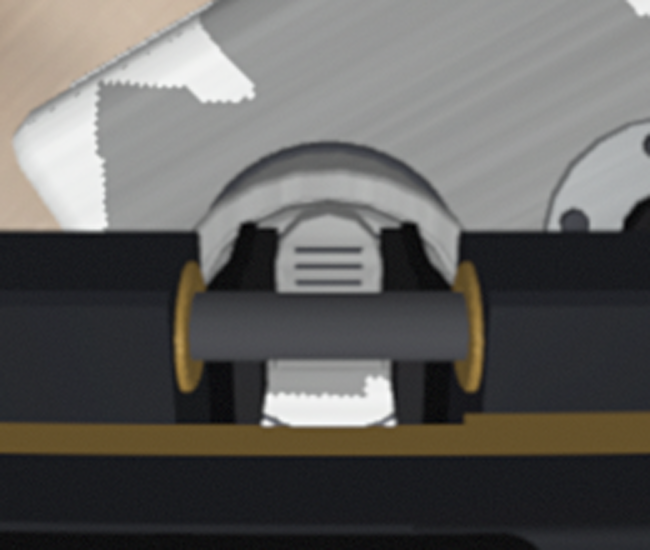

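Emit:
carry_out(commands=[{"tx": 0,"ty": 0,"tz": 0,"rx": 0,"ry": 0,"rz": 0,"jaw": 0.2},{"tx": -0.0003,"ty": 0,"tz": -0.003,"rx": 0,"ry": 0,"rz": 0,"jaw": 0.2},{"tx": -0.001,"ty": 0,"tz": -0.006,"rx": 0,"ry": 0,"rz": 0,"jaw": 0.2},{"tx": -0.0023,"ty": 0,"tz": -0.0088,"rx": 0,"ry": 0,"rz": 0,"jaw": 0.2},{"tx": -0.0023,"ty": 0,"tz": -0.0088,"rx": 0,"ry": 0,"rz": 0,"jaw": 0.2}], grip_force=10)

```text
time: 4.55
position: [0.5595, -0.0408, 0.1499]
tool_rot: [-1.175, -2.912, -0.0]
ft_force: [-1.0, 2.6, -3.6]
grip_width: 0.277
```

Run:
```python
from h import *
applied(-.0023,0,-.0088)
st(); im,c=snap('wrist','w5'); snap('side','s5')
b=cv2.imread('pics/w5.png')[130:350,130:390]; b=cv2.resize(b,None,fx=2,fy=2,interpolation=cv2.INTER_CUBIC)
s=cv2.imread('pics/s5.png')[140:220,220:300]; s=cv2.resize(s,(440,440),interpolation=cv2.INTER_CUBIC); 
cv2.imwrite('pics/z5.png',np.hstack([cv2.resize(b,(360,440)),s]))
```

```text
t 4.55 pos [ 0.5595 -0.0408  0.1499] head 136.0 cmd [ 0.5598 -0.0417  0.151 ] derr [-0.0003  0.0009 -0.0011] F [-0.97  2.56 -3.63] M [0.61 0.1  0.  ] g 0.277
```

View pics/z5.png

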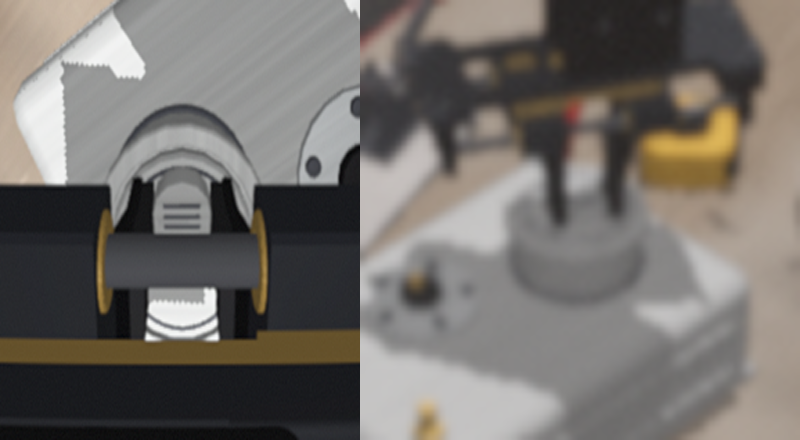

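Emit:
carry_out(commands=[{"tx": -0.001,"ty": 0,"tz": -0.0018,"rx": 0,"ry": 0,"rz": 0,"jaw": 0.2},{"tx": -0.0025,"ty": 0,"tz": -0.0038,"rx": 0,"ry": 0,"rz": 0,"jaw": 0.2},{"tx": -0.0042,"ty": 0,"tz": -0.0054,"rx": 0,"ry": 0,"rz": 0,"jaw": 0.2},{"tx": -0.006,"ty": 0,"tz": -0.0067,"rx": 0,"ry": 0,"rz": 0,"jaw": 0.2},{"tx": -0.006,"ty": 0,"tz": -0.0067,"rx": 0,"ry": 0,"rz": 0,"jaw": 0.2}], grip_force=10)

```text
time: 5.28
position: [0.5643, -0.0454, 0.1572]
tool_rot: [-1.177, -2.912, 0.0]
ft_force: [-3.7, 4.0, -1.1]
grip_width: 0.277
```

Run:
```python
from h import *
applied(-.006,0,-.0067)
st(); im,c=snap('wrist','w6')
b=cv2.imread('pics/w6.png')[130:350,130:390]; b=cv2.resize(b,None,fx=3,fy=2.7,interpolation=cv2.INTER_CUBIC)
cv2.imwrite('pics/z6.png',b)
```

```text
t 5.28 pos [ 0.5643 -0.0454  0.1572] head 136.0 cmd [ 0.5641 -0.0459  0.1577] derr [ 0.0002  0.0004 -0.0005] F [-3.73  3.99 -1.11] M [0.93 0.72 0.02] g 0.277
```

View pics/z6.png

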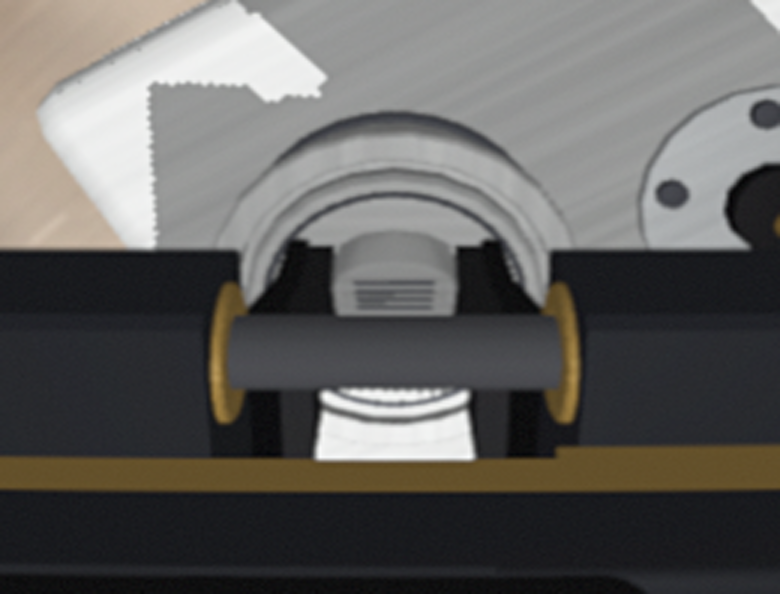

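Emit:
carry_out(commands=[{"tx": -0.0022,"ty": 0,"tz": -0.0012,"rx": 0,"ry": 0,"rz": 0,"jaw": 0.2},{"tx": -0.0046,"ty": 0,"tz": -0.002,"rx": 0,"ry": 0,"rz": 0,"jaw": 0.2},{"tx": -0.0075,"ty": 0,"tz": -0.0026,"rx": 0,"ry": 0,"rz": 0,"jaw": 0.2},{"tx": -0.0097,"ty": 0,"tz": -0.0027,"rx": 0,"ry": 0,"rz": 0,"jaw": 0.2},{"tx": -0.0097,"ty": 0,"tz": -0.0027,"rx": 0,"ry": 0,"rz": 0,"jaw": 0.2}], grip_force=10)

```text
time: 5.95
position: [0.5716, -0.052, 0.1614]
tool_rot: [1.176, 2.913, -0.0]
ft_force: [-6.5, 4.0, 6.1]
grip_width: 0.271
```

Run:
```python
from h import *
applied(-.0097,0,-.0027)
st(); im,c=snap('wrist','w7'); snap('side','s7'); st()
b=cv2.imread('pics/w7.png')[130:350,130:390]; b=cv2.resize(b,(400,340),interpolation=cv2.INTER_CUBIC)
s=cv2.imread('pics/s7.png')[140:208,220:300]; s=cv2.resize(s,(400,340),interpolation=cv2.INTER_CUBIC); 
cv2.imwrite('pics/z7.png',np.hstack([b,s]))
```

```text
t 5.95 pos [ 0.5716 -0.052   0.1614] head 136.0 cmd [ 0.5711 -0.0526  0.1604] derr [0.0005 0.0006 0.0011] F [-6.54  3.98  6.15] M [1.   1.4  0.03] g 0.271
t 6.05 pos [ 0.5715 -0.052   0.1614] head 136.0 cmd [ 0.5711 -0.0526  0.1604] derr [0.0005 0.0006 0.001 ] F [-5.57  3.46  5.41] M [ 1.    1.36 -0.05] g 0.272
```

View pics/z7.png

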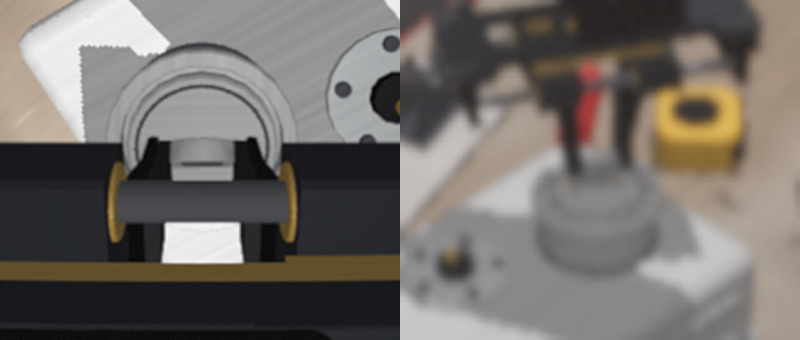

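Emit:
carry_out(commands=[{"tx": -0.001,"ty": 0,"tz": -0.0012,"rx": 0,"ry": 0,"rz": 0,"jaw": 0.2},{"tx": -0.002,"ty": 0,"tz": -0.0015,"rx": 0,"ry": 0,"rz": 0,"jaw": 0.2},{"tx": -0.002,"ty": 0,"tz": -0.0015,"rx": 0,"ry": 0,"rz": 0,"jaw": 0.2}], grip_force=10)

```text
time: 6.42
position: [0.5733, -0.0539, 0.1624]
tool_rot: [1.177, 2.912, -0.0]
ft_force: [-4.6, 3.1, 2.8]
grip_width: 0.272
```

Run:
```python
from h import *
applied(-.002,0,-.0015)
st()
```

```text
t 6.42 pos [ 0.5733 -0.0539  0.1624] head 136.0 cmd [ 0.5725 -0.054   0.1619] derr [0.0008 0.0001 0.0005] F [-4.64  3.14  2.83] M [ 0.84  0.9  -0.02] g 0.272
```

Emit:
carry_out(commands=[{"tx": -0.001,"ty": 0,"tz": -0.0004,"rx": 0,"ry": 0,"rz": 0,"jaw": 0.2},{"tx": -0.002,"ty": 0,"tz": -0.0004,"rx": 0,"ry": 0,"rz": 0,"jaw": 0.2},{"tx": -0.002,"ty": 0,"tz": -0.0004,"rx": 0,"ry": 0,"rz": 0,"jaw": 0.2}], grip_force=10)

```text
time: 6.8
position: [0.5749, -0.0554, 0.1629]
tool_rot: [1.176, 2.911, -0.0]
ft_force: [-4.3, 3.2, 3.9]
grip_width: 0.271
```

Run:
```python
from h import *
applied(-.002,0,-.0004)
st(); snap('side','s8');snap('top','t8')
```

```text
t 6.8 pos [ 0.5749 -0.0554  0.1629] head 136.0 cmd [ 0.574  -0.0554  0.1623] derr [ 0.001  -0.      0.0006] F [-4.31  3.25  3.88] M [ 0.78  0.83 -0.04] g 0.271
```

Emit:
carry_out(commands=[{"tx": 0,"ty": 0,"tz": 0,"rx": 0,"ry": 0,"rz": 0,"jaw": 0.5},{"tx": 0,"ty": 0,"tz": 0,"rx": 0,"ry": 0,"rz": 0,"jaw": 0.5},{"tx": 0,"ty": 0,"tz": -0.015,"rx": 0,"ry": 0,"rz": 0,"jaw": 0.5},{"tx": 0,"ty": 0,"tz": -0.03,"rx": 0,"ry": 0,"rz": 0,"jaw": 0.5},{"tx": -0.01,"ty": 0,"tz": -0.045,"rx": 0,"ry": 0,"rz": 0,"jaw": 0.5},{"tx": -0.0175,"ty": 0,"tz": -0.055,"rx": 0,"ry": 0,"rz": 0,"jaw": 0.5},{"tx": -0.0175,"ty": 0,"tz": -0.055,"rx": 0,"ry": 0,"rz": 0,"jaw": 0.5},{"tx": -0.0175,"ty": 0,"tz": -0.055,"rx": 0,"ry": 0,"rz": 0,"jaw": 0.5}])

```text
time: 7.9
position: [0.5865, -0.0669, 0.2159]
tool_rot: [-1.176, -2.912, 0.0]
ft_force: [-0.5, -0.5, 0.3]
grip_width: 0.498
```

Run:
```python
from h import *
import pickle
applied(-.0175,0,-.055)
st(); im,c=snap('wrist','w9'); st(); pickle.dump(c,open('w9.pkl','wb')); snap('side','s9')
b=cv2.resize(cv2.imread('pics/w9.png')[110:230,180:330],None,fx=5,fy=5,interpolation=cv2.INTER_CUBIC); cv2.imwrite('pics/w9z.png',b)
s=cv2.imread('pics/s9.png')[140:220,210:310]; cv2.imwrite('pics/s9z.png',cv2.resize(s,None,fx=6,fy=6,interpolation=cv2.INTER_CUBIC));
```

```text
t 7.9 pos [ 0.5865 -0.0669  0.2159] head 136.0 cmd [ 0.5866 -0.0676  0.2172] derr [-0.0001  0.0007 -0.0013] F [-0.49 -0.46  0.34] M [ 0.09 -0.13 -0.03] g 0.498
t 7.95 pos [ 0.5863 -0.0669  0.2157] head 136.0 cmd [ 0.5866 -0.0676  0.2172] derr [-0.0003  0.0007 -0.0015] F [ 0.45  1.01 -0.47] M [ 0.03 -0.08 -0.05] g 0.499
```

View pics/w9z.png

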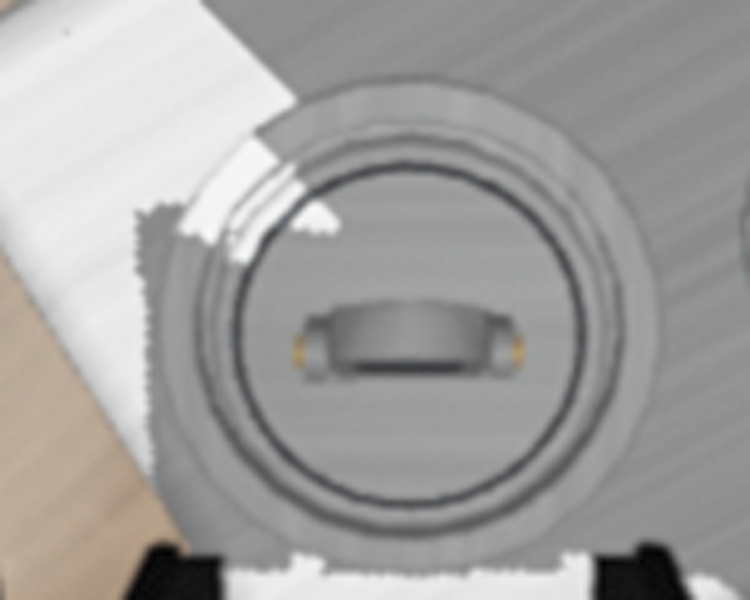

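View pics/s9z.png

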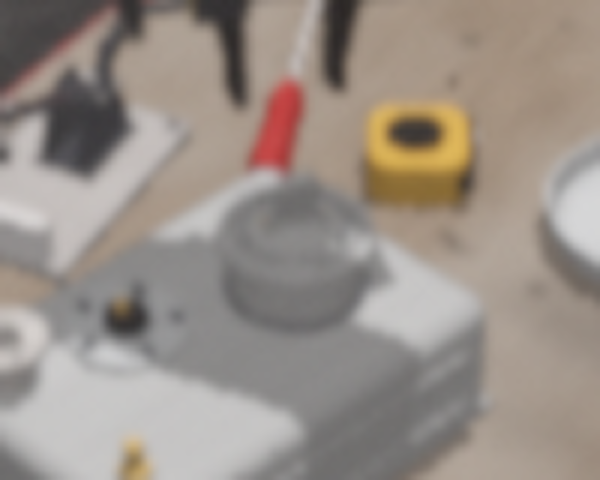

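Run:
```python
from h import *
import pickle; c=pickle.load(open('w9.pkl','rb'))
f=lambda x,y,z:plane(c,180+(x+.5)/5-.5,110+(y+.5)/5-.5,z)
P=lambda n,v:print(n,np.round(v,4))
a,b=f(299,352,.1467),f(520,351,.1467); P('mid',(a+b)/2); d=a-b;print('len',np.linalg.norm(d), 'tabdir deg',np.degrees(np.arctan2(d[1],d[0]))-90+360)
P('tip far',f(410,300,.1827));P('tip near',f(410,360,.1827))
L,R_,T,B=f(162,340,.138),f(658,340,.138),f(412,77,.138),f(410,569,.138); P('collar c',(L+R_)/2); P('c2',(T+B)/2); print(np.linalg.norm(L-R_),np.linalg.norm(T-B))
# expected tip at +-4mm of mid
m=(a+b)/2; u=np.array([np.cos(np.radians(136)),np.sin(np.radians(136)),0])
for s in(-.004,.004):
  q=m+u*s; q[2]=.1827; pp=proj(c,q); print(s,(pp-[180,110])*5)
print('cam',-np.array(c['R']).T@c['t'])
```

```text
mid [ 0.5735 -0.0543  0.1467]
len 0.035937364186377954 tabdir deg 136.29262206224578
tip far [ 0.5624 -0.0435  0.1827]
tip near [ 0.5684 -0.0493  0.1827]
collar c [ 0.5735 -0.0542  0.138 ]
c2 [ 0.5729 -0.0533  0.138 ]
0.08358098443414921 0.08449560461524043
-0.004 [407.69119193 435.38949028]
0.004 [407.73500407 379.78149481]
cam [ 0.53490705 -0.01735286  0.37846205]
```

Run:
```python
from h import *
import pickle; c=pickle.load(open('w9.pkl','rb'))
m=np.array([.5735,-.0543,.1467]); u=np.array([np.cos(np.radians(136)),np.sin(np.radians(136)),0]); z=np.array([0,0,1.])
for ph in (60,65,70,75,80,85,90):
  p=np.radians(ph); e=u*np.cos(p)+z*np.sin(p); n=-u*np.sin(p)+z*np.cos(p)
  print(ph,[np.round((proj(c,m+e*r+n*s)-[180,110])*5).tolist()[1] for r,s in((.036,.004),(.036,-.004),(.0,-.004),(0,.004))])
```

```text
60 [301.0, 247.0, 326.0, 373.0]
65 [324.0, 268.0, 326.0, 374.0]
70 [347.0, 289.0, 325.0, 374.0]
75 [370.0, 312.0, 325.0, 374.0]
80 [392.0, 334.0, 325.0, 374.0]
85 [414.0, 357.0, 325.0, 374.0]
90 [436.0, 380.0, 326.0, 374.0]
```

Run:
```python
from h import *
st(); print(rel([.5733,-.0542,.195],down(np.radians(46))))
```

```text
t 8.0 pos [ 0.5863 -0.0669  0.2157] head 136.0 cmd [ 0.5866 -0.0676  0.2172] derr [-0.0003  0.0007 -0.0016] F [-0.08 -0.64 -0.35] M [ 0.02 -0.07 -0.  ] g 0.497
(array([0.0188, 0.0004, 0.0223]), array([-8.000e-04, -1.400e-03,  1.571e+00]))
```

Emit:
carry_out(commands=[{"tx": 0.002,"ty": 0,"tz": 0,"rx": 0,"ry": 0,"rz": 0.175,"jaw": 0.6},{"tx": 0.004,"ty": 0,"tz": 0,"rx": 0,"ry": 0,"rz": 0.35,"jaw": 0.6},{"tx": 0.006,"ty": 0,"tz": 0,"rx": 0,"ry": 0,"rz": 0.524,"jaw": 0.6},{"tx": 0.008,"ty": 0,"tz": 0,"rx": 0,"ry": 0,"rz": 0.7,"jaw": 0.6},{"tx": 0.01,"ty": 0,"tz": 0.003,"rx": 0,"ry": 0,"rz": 0.87,"jaw": 0.6},{"tx": 0.012,"ty": 0,"tz": 0.007,"rx": 0,"ry": 0,"rz": 1.05,"jaw": 0.6},{"tx": 0.015,"ty": 0,"tz": 0.01,"rx": 0,"ry": 0,"rz": 1.22,"jaw": 0.6},{"tx": 0.017,"ty": 0,"tz": 0.015,"rx": 0,"ry": 0,"rz": 1.4,"jaw": 0.6},{"tx": 0.0188,"ty": 0.0004,"tz": 0.02,"rx": 0,"ry": 0,"rz": 1.571,"jaw": 0.6},{"tx": 0.0188,"ty": 0.0004,"tz": 0.02,"rx": 0,"ry": 0,"rz": 1.571,"jaw": 0.6},{"tx": 0.0188,"ty": 0.0004,"tz": 0.02,"rx": 0,"ry": 0,"rz": 1.571,"jaw": 0.6}])

```text
time: 9.38
position: [0.5735, -0.0538, 0.1963]
tool_rot: [-2.89, -1.232, 0.0]
ft_force: [-0.5, -0.2, 0.3]
grip_width: 0.601
```

Run:
```python
from h import *
import pickle
applied(.0188,.0004,.02,0,0,1.571)
st(); im,c=snap('wrist','w10'); st(); pickle.dump(c,open('w10.pkl','wb'))
b=cv2.resize(cv2.imread('pics/w10.png')[130:350,130:390],None,fx=3,fy=2.7,interpolation=cv2.INTER_CUBIC); cv2.imwrite('pics/w10z.png',b)
print(np.round(ctrl.get_state()['joint_positions'],2))
```

```text
t 9.38 pos [ 0.5735 -0.0538  0.1963] head 46.2 cmd [ 0.5733 -0.0542  0.1973] derr [ 0.0002  0.0005 -0.001 ] F [-0.54 -0.23  0.31] M [-0.   -0.07 -0.05] g 0.601
t 9.43 pos [ 0.5737 -0.0538  0.1964] head 46.1 cmd [ 0.5733 -0.0542  0.1973] derr [ 0.0003  0.0004 -0.0008] F [0.1  0.73 0.37] M [-0.09 -0.05  0.01] g 0.6
[ 0.45  0.21 -0.46  1.66  0.1   1.29 -0.79]
```

View pics/w10z.png

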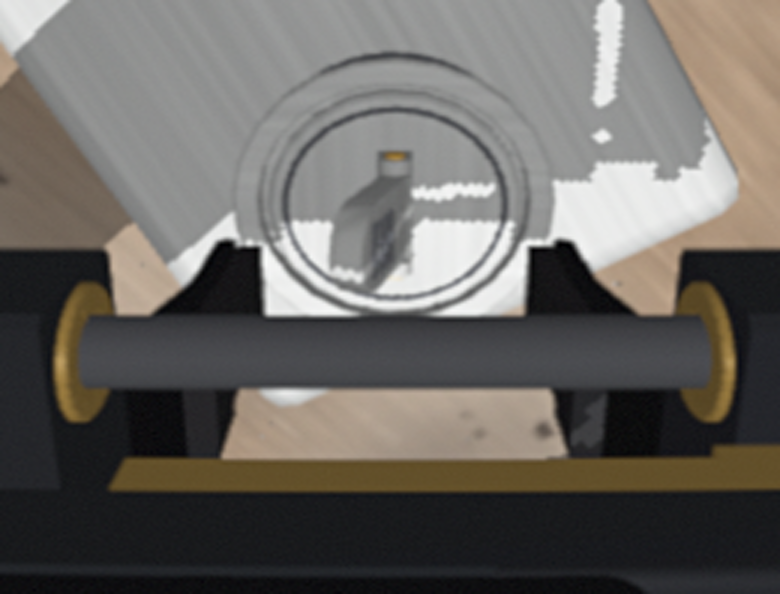

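Emit:
carry_out(commands=[{"tx": 0,"ty": 0,"tz": 0.01,"rx": 0,"ry": 0,"rz": 0,"jaw": 0.6},{"tx": 0,"ty": 0,"tz": 0.02,"rx": 0,"ry": 0,"rz": 0,"jaw": 0.6},{"tx": 0,"ty": 0,"tz": 0.03,"rx": 0,"ry": 0,"rz": 0,"jaw": 0.6},{"tx": 0,"ty": 0,"tz": 0.039,"rx": 0,"ry": 0,"rz": 0,"jaw": 0.6},{"tx": 0,"ty": 0,"tz": 0.0435,"rx": 0,"ry": 0,"rz": 0,"jaw": 0.6},{"tx": 0,"ty": 0,"tz": 0.0435,"rx": 0,"ry": 0,"rz": 0,"jaw": 0.5},{"tx": 0,"ty": 0,"tz": 0.0435,"rx": 0,"ry": 0,"rz": 0,"jaw": 0.5}], grip_force=8)

```text
time: 10.3
position: [0.5739, -0.0539, 0.1532]
tool_rot: [2.891, 1.227, 0.001]
ft_force: [-0.0, -0.7, 0.2]
grip_width: 0.517
```

Emit:
carry_out(commands=[{"tx": 0,"ty": 0,"tz": 0,"rx": 0,"ry": 0,"rz": 0,"jaw": 0.4},{"tx": 0,"ty": 0,"tz": 0,"rx": 0,"ry": 0,"rz": 0,"jaw": 0.3},{"tx": 0,"ty": 0,"tz": 0,"rx": 0,"ry": 0,"rz": 0,"jaw": 0.2}])

```text
time: 10.68
position: [0.5734, -0.0535, 0.153]
tool_rot: [-2.891, -1.227, 0.0]
ft_force: [-0.8, 1.3, 2.1]
grip_width: 0.27
```

Emit:
carry_out(commands=[{"tx": 0,"ty": 0,"tz": 0,"rx": 0,"ry": 0,"rz": 0,"jaw": 0.12},{"tx": 0,"ty": 0,"tz": 0,"rx": 0,"ry": 0,"rz": 0,"jaw": 0.05},{"tx": 0,"ty": 0,"tz": 0,"rx": 0,"ry": 0,"rz": 0,"jaw": 0.05}])

```text
time: 11.05
position: [0.5738, -0.0538, 0.1529]
tool_rot: [2.892, 1.228, 0.001]
ft_force: [-0.9, 1.5, 1.0]
grip_width: 0.093
```

Run:
```python
from h import *
applied(0,0,.0435)
st(); im,c=snap('wrist','w11'); st()
b=cv2.resize(cv2.imread('pics/w11.png')[130:350,130:390],None,fx=3,fy=2.7,interpolation=cv2.INTER_CUBIC); cv2.imwrite('pics/w11z.png',b)
```

```text
t 11.05 pos [ 0.5738 -0.0538  0.1529] head 46.0 cmd [ 0.5733 -0.0542  0.1538] derr [ 0.0005  0.0004 -0.0009] F [-0.91  1.48  0.99] M [0.29 0.06 0.08] g 0.093
t 11.1 pos [ 0.5738 -0.0538  0.1529] head 46.0 cmd [ 0.5733 -0.0542  0.1538] derr [ 0.0005  0.0004 -0.0009] F [-0.67  1.04  0.76] M [0.27 0.04 0.04] g 0.089
```

View pics/w11z.png

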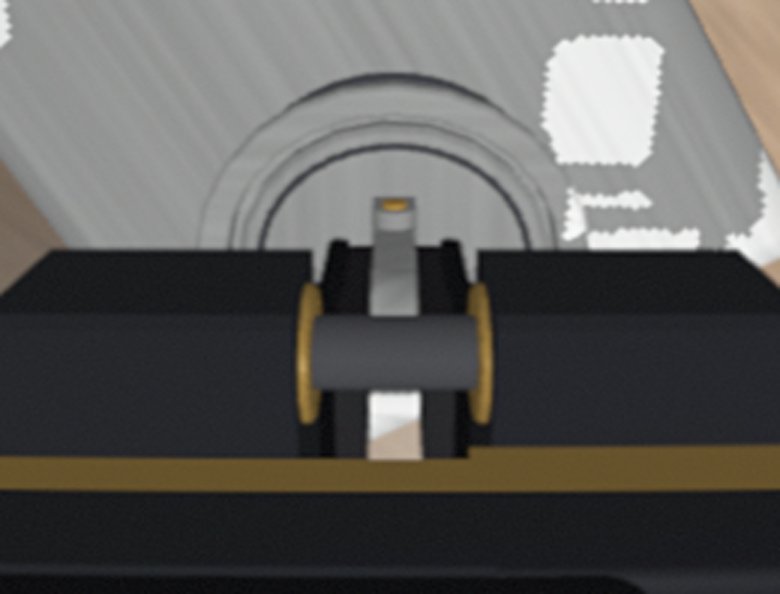

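Emit:
carry_out(commands=[{"tx": 0,"ty": 0,"tz": 0,"rx": 0,"ry": 0,"rz": 0,"jaw": 0.02},{"tx": 0,"ty": 0,"tz": 0,"rx": 0,"ry": 0,"rz": 0,"jaw": 0.0},{"tx": 0,"ty": 0,"tz": 0,"rx": 0,"ry": 0,"rz": 0,"jaw": 0.0}], grip_force=25)

```text
time: 11.48
position: [0.5738, -0.0539, 0.1529]
tool_rot: [2.892, 1.227, 0.001]
ft_force: [1.7, 2.0, -0.6]
grip_width: 0.088
```

Run:
```python
from h import *
st()
```

```text
t 11.47 pos [ 0.5738 -0.0539  0.1529] head 46.0 cmd [ 0.5733 -0.0542  0.1538] derr [ 0.0005  0.0003 -0.0009] F [ 1.71  1.98 -0.58] M [ 0.27 -0.09 -0.01] g 0.088
```

Emit:
carry_out(commands=[{"tx": 0,"ty": 0,"tz": 0,"rx": 0,"ry": 0,"rz": -0.05,"jaw": 0.0},{"tx": 0,"ty": 0,"tz": -0.0001,"rx": 0,"ry": 0,"rz": -0.1,"jaw": 0.0},{"tx": 0,"ty": 0,"tz": -0.0002,"rx": 0,"ry": 0,"rz": -0.15,"jaw": 0.0},{"tx": 0,"ty": 0,"tz": -0.0002,"rx": 0,"ry": 0,"rz": -0.15,"jaw": 0.0}])

```text
time: 11.98
position: [0.5736, -0.0546, 0.153]
tool_rot: [2.792, 1.439, -0.001]
ft_force: [-0.5, 0.6, 0.9]
grip_width: 0.092
```

Run:
```python
from h import *
applied(0,0,-.0002,0,0,-.15)
st()
```

```text
t 11.97 pos [ 0.5736 -0.0546  0.153 ] head 54.5 cmd [ 0.5733 -0.0542  0.154 ] derr [ 0.0003 -0.0004 -0.001 ] F [-0.46  0.62  0.89] M [-0.15 -0.04  0.  ] g 0.092
```

Emit:
carry_out(commands=[{"tx": 0,"ty": 0,"tz": -0.0001,"rx": 0,"ry": 0,"rz": -0.06,"jaw": 0.0},{"tx": 0,"ty": 0,"tz": -0.0002,"rx": 0,"ry": 0,"rz": -0.12,"jaw": 0.0},{"tx": 0,"ty": 0,"tz": -0.0003,"rx": 0,"ry": 0,"rz": -0.2,"jaw": 0.0},{"tx": 0,"ty": 0,"tz": -0.0003,"rx": 0,"ry": 0,"rz": -0.2,"jaw": 0.0}])

```text
time: 12.48
position: [0.5735, -0.0546, 0.1532]
tool_rot: [2.635, 1.709, -0.001]
ft_force: [-0.7, -0.9, -0.6]
grip_width: 0.091
```

Run:
```python
from h import *
applied(0,0,-.0003,0,0,-.20)
st(); im,c=snap('wrist','w12'); st()
b=cv2.resize(cv2.imread('pics/w12.png')[130:350,130:390],None,fx=3,fy=2.7,interpolation=cv2.INTER_CUBIC); cv2.imwrite('pics/w12z.png',b)
```

```text
t 12.47 pos [ 0.5735 -0.0546  0.1532] head 65.9 cmd [ 0.5733 -0.0542  0.1543] derr [ 0.0002 -0.0004 -0.0011] F [-0.68 -0.92 -0.64] M [-0.25  0.02  0.05] g 0.091
t 12.53 pos [ 0.5735 -0.0545  0.1532] head 65.9 cmd [ 0.5733 -0.0542  0.1543] derr [ 0.0002 -0.0004 -0.0011] F [ 0.57 -0.8  -0.31] M [-0.23 -0.03  0.02] g 0.09
```

View pics/w12z.png

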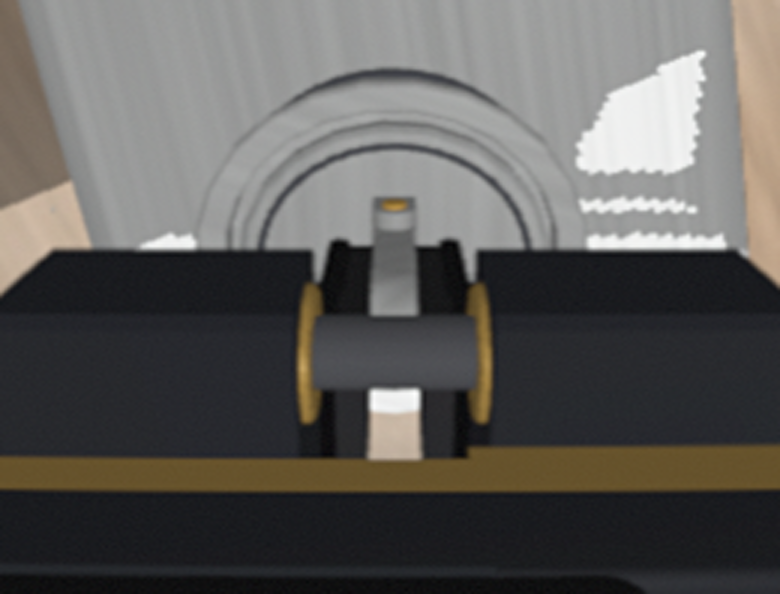

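Emit:
carry_out(commands=[{"tx": 0,"ty": 0,"tz": -0.0001,"rx": 0,"ry": 0,"rz": -0.05,"jaw": 0.0},{"tx": 0,"ty": 0,"tz": -0.0001,"rx": 0,"ry": 0,"rz": -0.1,"jaw": 0.0},{"tx": 0,"ty": 0,"tz": -0.0011,"rx": 0,"ry": 0,"rz": -0.1,"jaw": 0.0},{"tx": 0,"ty": 0,"tz": -0.0021,"rx": 0,"ry": 0,"rz": -0.1,"jaw": 0.0},{"tx": 0,"ty": 0,"tz": -0.0026,"rx": 0,"ry": 0,"rz": -0.1,"jaw": 0.0}])

```text
time: 13.15
position: [0.5733, -0.0544, 0.1538]
tool_rot: [-2.546, -1.84, 0.001]
ft_force: [6.1, -1.9, -17.6]
grip_width: 0.089
```

Run:
```python
from h import *
applied(0,0,-.0026,0,0,-.10)
st()
```

```text
t 13.15 pos [ 0.5733 -0.0544  0.1538] head 71.7 cmd [ 0.5733 -0.0542  0.1569] derr [-0.     -0.0002 -0.003 ] F [  6.14  -1.93 -17.6 ] M [-0.52 -1.44  0.05] g 0.089
```

Emit:
carry_out(commands=[{"tx": 0,"ty": 0,"tz": 0.0017,"rx": 0,"ry": 0,"rz": 0,"jaw": 0.0},{"tx": 0,"ty": 0,"tz": 0.0017,"rx": 0,"ry": 0,"rz": -0.05,"jaw": 0.0},{"tx": 0,"ty": 0,"tz": 0.0016,"rx": 0,"ry": 0,"rz": -0.1,"jaw": 0.0},{"tx": 0,"ty": 0,"tz": 0.0016,"rx": 0,"ry": 0,"rz": -0.1,"jaw": 0.0}])

```text
time: 13.65
position: [0.5726, -0.0537, 0.1537]
tool_rot: [-2.449, -1.964, 0.003]
ft_force: [0.3, -1.0, -8.9]
grip_width: 0.092
```

Run:
```python
from h import *
applied(0,0,.0016,0,0,-.10)
st()
```

```text
t 13.65 pos [ 0.5726 -0.0537  0.1537] head 77.5 cmd [ 0.5733 -0.0542  0.1553] derr [-0.0007  0.0005 -0.0016] F [ 0.26 -1.03 -8.92] M [-0.21 -0.21  0.03] g 0.092
```

Emit:
carry_out(commands=[{"tx": 0,"ty": 0,"tz": 0.0002,"rx": 0,"ry": 0,"rz": -0.05,"jaw": 0.0},{"tx": 0,"ty": 0,"tz": 0.0002,"rx": 0,"ry": 0,"rz": -0.1,"jaw": 0.0},{"tx": 0,"ty": 0,"tz": 0.0002,"rx": 0,"ry": 0,"rz": -0.1,"jaw": 0.0}])

```text
time: 14.02
position: [0.5725, -0.0533, 0.1537]
tool_rot: [-2.348, -2.084, 0.003]
ft_force: [-2.3, 0.4, -7.6]
grip_width: 0.092
```

Run:
```python
from h import *
applied(0,0,.0002,0,0,-.10)
st()
```

```text
t 14.03 pos [ 0.5725 -0.0533  0.1537] head 83.2 cmd [ 0.5733 -0.0542  0.1551] derr [-0.0008  0.0009 -0.0013] F [-2.31  0.45 -7.62] M [-0.03  0.27  0.04] g 0.092
```

Emit:
carry_out(commands=[{"tx": 0,"ty": 0,"tz": 0,"rx": 0,"ry": 0,"rz": -0.05,"jaw": 0.0},{"tx": 0,"ty": 0,"tz": 0,"rx": 0,"ry": 0,"rz": -0.1,"jaw": 0.0},{"tx": 0,"ty": 0,"tz": 0,"rx": 0,"ry": 0,"rz": -0.1,"jaw": 0.0}])

```text
time: 14.4
position: [0.5729, -0.0532, 0.1538]
tool_rot: [-2.242, -2.199, 0.001]
ft_force: [-2.0, 1.1, -8.2]
grip_width: 0.089
```

Run:
```python
from h import *
applied(0,0,0,0,0,-.10)
st()
```

```text
t 14.4 pos [ 0.5729 -0.0532  0.1538] head 88.9 cmd [ 0.5733 -0.0542  0.1551] derr [-0.0004  0.0009 -0.0012] F [-2.05  1.12 -8.25] M [0.17 0.24 0.01] g 0.089
```

Emit:
carry_out(commands=[{"tx": 0,"ty": 0,"tz": 0,"rx": 0,"ry": 0,"rz": -0.05,"jaw": 0.0},{"tx": 0,"ty": 0,"tz": 0,"rx": 0,"ry": 0,"rz": -0.1,"jaw": 0.0},{"tx": 0,"ty": 0,"tz": 0,"rx": 0,"ry": 0,"rz": -0.1,"jaw": 0.0}])

```text
time: 14.78
position: [0.5733, -0.0534, 0.1539]
tool_rot: [-2.13, -2.308, 0.0]
ft_force: [-0.1, -0.3, -8.4]
grip_width: 0.09
```

Run:
```python
from h import *
applied(0,0,0,0,0,-.10)
st()
```

```text
t 14.78 pos [ 0.5733 -0.0534  0.1539] head 94.6 cmd [ 0.5733 -0.0542  0.1551] derr [-0.      0.0007 -0.0012] F [-0.11 -0.27 -8.42] M [0.25 0.04 0.02] g 0.09
```

Emit:
carry_out(commands=[{"tx": 0,"ty": 0,"tz": 0,"rx": 0,"ry": 0,"rz": -0.05,"jaw": 0.0},{"tx": 0,"ty": 0,"tz": 0,"rx": 0,"ry": 0,"rz": -0.1,"jaw": 0.0},{"tx": 0,"ty": 0,"tz": 0,"rx": 0,"ry": 0,"rz": -0.1,"jaw": 0.0}])

```text
time: 15.15
position: [0.5735, -0.0538, 0.1541]
tool_rot: [-2.013, -2.412, 0.0]
ft_force: [-1.4, -0.2, -7.1]
grip_width: 0.089
```

Run:
```python
from h import *
applied(0,0,0,0,0,-.10)
st()
```

```text
t 15.15 pos [ 0.5735 -0.0538  0.1541] head 100.3 cmd [ 0.5733 -0.0542  0.1551] derr [ 0.0002  0.0004 -0.001 ] F [-1.42 -0.16 -7.06] M [ 0.14  0.11 -0.03] g 0.089
```

Emit:
carry_out(commands=[{"tx": 0,"ty": 0,"tz": -0.0001,"rx": 0,"ry": 0,"rz": -0.05,"jaw": 0.0},{"tx": 0,"ty": 0,"tz": -0.0002,"rx": 0,"ry": 0,"rz": -0.1,"jaw": 0.0},{"tx": 0,"ty": 0,"tz": -0.0002,"rx": 0,"ry": 0,"rz": -0.1,"jaw": 0.0}])

```text
time: 15.52
position: [0.5736, -0.0541, 0.1542]
tool_rot: [1.89, 2.51, -0.001]
ft_force: [-0.6, -0.3, -8.8]
grip_width: 0.089
```

Run:
```python
from h import *
applied(0,0,-.0002,0,0,-.10)
st()
```

```text
t 15.53 pos [ 0.5736 -0.0541  0.1542] head 106.0 cmd [ 0.5733 -0.0542  0.1553] derr [ 0.0003  0.     -0.001 ] F [-0.56 -0.31 -8.75] M [-0.01 -0.03  0.08] g 0.089
```

60° turned, still held. Continuing with the same light bias.

Emit:
carry_out(commands=[{"tx": 0,"ty": 0,"tz": 0,"rx": 0,"ry": 0,"rz": -0.05,"jaw": 0.0},{"tx": 0,"ty": 0,"tz": 0,"rx": 0,"ry": 0,"rz": -0.1,"jaw": 0.0},{"tx": 0,"ty": 0,"tz": 0,"rx": 0,"ry": 0,"rz": -0.1,"jaw": 0.0}])

```text
time: 15.9
position: [0.5742, -0.0541, 0.1553]
tool_rot: [1.761, 2.6, 0.0]
ft_force: [-1.6, 0.3, -3.7]
grip_width: 0.088
```

Run:
```python
from h import *
applied(0,0,0,0,0,-.10)
st()
```

```text
t 15.9 pos [ 0.5742 -0.0541  0.1553] head 111.8 cmd [ 0.5733 -0.0542  0.1553] derr [0.0009 0.     0.0001] F [-1.59  0.3  -3.74] M [-0.21  0.17  0.1 ] g 0.088
```

Emit:
carry_out(commands=[{"tx": 0,"ty": 0,"tz": 0,"rx": 0,"ry": 0,"rz": -0.05,"jaw": 0.0},{"tx": 0,"ty": 0,"tz": 0,"rx": 0,"ry": 0,"rz": -0.08,"jaw": 0.0},{"tx": 0,"ty": 0,"tz": -0.0008,"rx": 0,"ry": 0,"rz": -0.08,"jaw": 0.0},{"tx": 0,"ty": 0,"tz": -0.0015,"rx": 0,"ry": 0,"rz": -0.08,"jaw": 0.0}])

```text
time: 16.4
position: [0.5744, -0.0539, 0.1566]
tool_rot: [1.654, 2.669, 0.001]
ft_force: [0.8, -0.7, 0.0]
grip_width: 0.092
```

Run:
```python
from h import *
applied(0,0,-.0015,0,0,-.08)
st()
```

```text
t 16.4 pos [ 0.5744 -0.0539  0.1566] head 116.4 cmd [ 0.5733 -0.0542  0.1568] derr [ 0.0011  0.0003 -0.0002] F [ 0.79 -0.65  0.02] M [-0.06 -0.17 -0.04] g 0.092
```

Emit:
carry_out(commands=[{"tx": 0,"ty": 0,"tz": -0.001,"rx": 0,"ry": 0,"rz": 0,"jaw": 0.0},{"tx": 0,"ty": 0,"tz": -0.002,"rx": 0,"ry": 0,"rz": 0,"jaw": 0.0},{"tx": 0,"ty": 0,"tz": -0.003,"rx": 0,"ry": 0,"rz": 0,"jaw": 0.0}])

```text
time: 16.77
position: [0.5731, -0.0536, 0.1584]
tool_rot: [-1.653, -2.67, 0.001]
ft_force: [-0.5, 0.0, -2.4]
grip_width: 0.091
```

Run:
```python
from h import *
applied(0,0,-.003)
st()
```

```text
t 16.77 pos [ 0.5731 -0.0536  0.1584] head 116.5 cmd [ 0.5733 -0.0542  0.1598] derr [-0.0002  0.0006 -0.0014] F [-0.47  0.03 -2.38] M [ 0.03 -0.15  0.06] g 0.091
```

Emit:
carry_out(commands=[{"tx": 0,"ty": 0,"tz": -0.002,"rx": 0,"ry": 0,"rz": 0,"jaw": 0.0},{"tx": 0,"ty": 0,"tz": -0.005,"rx": 0,"ry": 0,"rz": 0,"jaw": 0.0},{"tx": 0,"ty": 0,"tz": -0.01,"rx": 0,"ry": 0,"rz": 0,"jaw": 0.0},{"tx": 0,"ty": 0,"tz": -0.016,"rx": 0,"ry": 0,"rz": 0,"jaw": 0.0},{"tx": 0,"ty": 0,"tz": -0.024,"rx": 0,"ry": 0,"rz": 0,"jaw": 0.0},{"tx": 0,"ty": 0,"tz": -0.034,"rx": 0,"ry": 0,"rz": 0,"jaw": 0.0},{"tx": 0,"ty": 0,"tz": -0.046,"rx": 0,"ry": 0,"rz": 0,"jaw": 0.0},{"tx": 0,"ty": 0,"tz": -0.058,"rx": 0,"ry": 0,"rz": 0,"jaw": 0.0},{"tx": 0,"ty": 0,"tz": -0.07,"rx": 0,"ry": 0,"rz": 0,"jaw": 0.0},{"tx": 0,"ty": 0,"tz": -0.08,"rx": 0,"ry": 0,"rz": 0,"jaw": 0.0},{"tx": 0,"ty": 0,"tz": -0.08,"rx": 0,"ry": 0,"rz": 0,"jaw": 0.0}])

```text
time: 18.15
position: [0.5742, -0.0538, 0.2399]
tool_rot: [1.653, 2.67, 0.001]
ft_force: [-0.4, -0.2, -1.7]
grip_width: 0.087
```

Run:
```python
from h import *
applied(0,0,-.08)
st(); snap('wrist','w13'); im,c=snap('top','t13'); snap('side','s13')
t=cv2.imread('pics/t13.png');s=cv2.imread('pics/s13.png')
cv2.imwrite('pics/z13.png',np.hstack([cv2.resize(t[170:290,330:450],(390,390),interpolation=3),cv2.resize(s[100:220,220:340],(390,390),interpolation=3)]))
```

```text
t 18.15 pos [ 0.5742 -0.0538  0.2399] head 116.5 cmd [ 0.5734 -0.0543  0.2398] derr [0.0008 0.0004 0.0001] F [-0.4  -0.23 -1.69] M [ 0.   -0.15  0.03] g 0.087
```

View pics/z13.png

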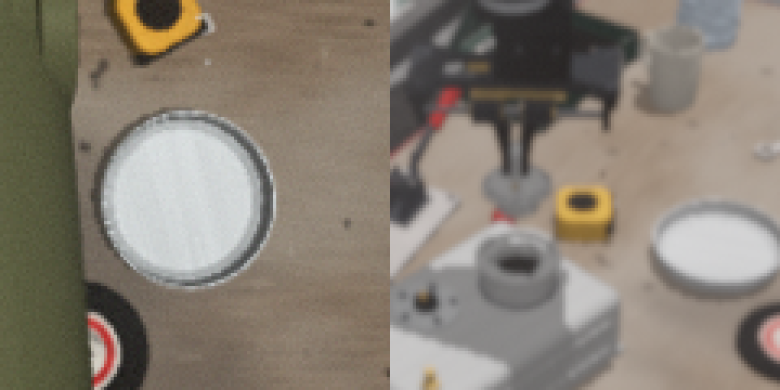

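View pics/w13.png

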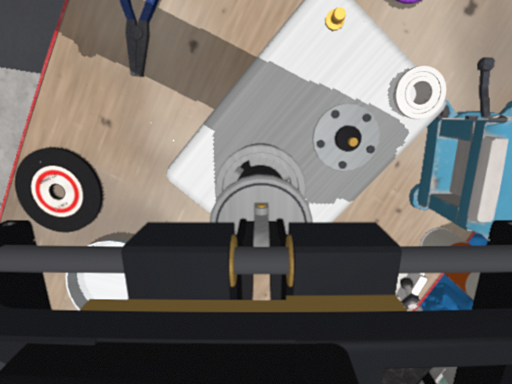

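Run:
```python
from h import *
c=camera_info('top'); print(plane(c,387.5,231.2,.028))
r=rel([.461,-.304,.2398],cmd()[1]); print(r)
for k in range(1,11):
  a=k/10; a=a*a*(3-2*a); print(np.round(r[0]*a,3))
```

```text
[ 0.46092039 -0.30568833  0.028     ]
(array([-0.1734, -0.2119, -0.0003]), array([0., 0., 0.]))
[-0.005 -0.006 -0.   ]
[-0.018 -0.022 -0.   ]
[-0.037 -0.046 -0.   ]
[-0.061 -0.075 -0.   ]
[-0.087 -0.106 -0.   ]
[-0.112 -0.137 -0.   ]
[-0.136 -0.166 -0.   ]
[-0.155 -0.19  -0.   ]
[-0.169 -0.206 -0.   ]
[-0.173 -0.212 -0.   ]
```

Emit:
carry_out(commands=[{"tx": -0.005,"ty": -0.006,"tz": 0,"rx": 0,"ry": 0,"rz": 0,"jaw": 0.0},{"tx": -0.018,"ty": -0.022,"tz": 0,"rx": 0,"ry": 0,"rz": 0,"jaw": 0.0},{"tx": -0.037,"ty": -0.046,"tz": 0,"rx": 0,"ry": 0,"rz": 0,"jaw": 0.0},{"tx": -0.061,"ty": -0.075,"tz": 0,"rx": 0,"ry": 0,"rz": 0,"jaw": 0.0},{"tx": -0.087,"ty": -0.106,"tz": 0,"rx": 0,"ry": 0,"rz": 0,"jaw": 0.0},{"tx": -0.112,"ty": -0.137,"tz": 0,"rx": 0,"ry": 0,"rz": 0,"jaw": 0.0},{"tx": -0.136,"ty": -0.166,"tz": 0,"rx": 0,"ry": 0,"rz": 0,"jaw": 0.0},{"tx": -0.155,"ty": -0.19,"tz": 0,"rx": 0,"ry": 0,"rz": 0,"jaw": 0.0},{"tx": -0.169,"ty": -0.206,"tz": 0,"rx": 0,"ry": 0,"rz": 0,"jaw": 0.0},{"tx": -0.173,"ty": -0.212,"tz": 0,"rx": 0,"ry": 0,"rz": 0,"jaw": 0.0},{"tx": -0.173,"ty": -0.212,"tz": 0,"rx": 0,"ry": 0,"rz": 0,"jaw": 0.0},{"tx": -0.173,"ty": -0.212,"tz": 0,"rx": 0,"ry": 0,"rz": 0,"jaw": 0.0}])

```text
time: 19.8
position: [0.4616, -0.3019, 0.2389]
tool_rot: [-1.651, -2.673, -0.001]
ft_force: [-0.8, 0.5, -2.1]
grip_width: 0.094
```

Run:
```python
from h import *
applied(-.173,-.212,0)
st(); snap('wrist','w14')
print(np.round(ctrl.get_state()['joint_positions'],2))
```

```text
t 19.8 pos [ 0.4616 -0.3019  0.2389] head 116.6 cmd [ 0.4607 -0.3036  0.2395] derr [ 0.0009  0.0017 -0.0007] F [-0.8   0.52 -2.06] M [ 0.02 -0.11  0.  ] g 0.094
[ 0.92  0.13 -0.42  1.66  0.05  1.36  0.95]
```

View pics/w14.png

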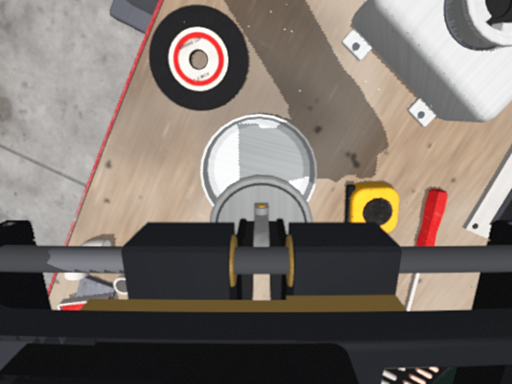

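Emit:
carry_out(commands=[{"tx": 0,"ty": 0,"tz": 0.01,"rx": 0,"ry": 0,"rz": 0,"jaw": 0.0},{"tx": 0,"ty": 0,"tz": 0.03,"rx": 0,"ry": 0,"rz": 0,"jaw": 0.0},{"tx": 0,"ty": 0,"tz": 0.055,"rx": 0,"ry": 0,"rz": 0,"jaw": 0.0},{"tx": 0,"ty": 0,"tz": 0.08,"rx": 0,"ry": 0,"rz": 0,"jaw": 0.0},{"tx": 0,"ty": 0,"tz": 0.105,"rx": 0,"ry": 0,"rz": 0,"jaw": 0.0},{"tx": 0,"ty": 0,"tz": 0.13,"rx": 0,"ry": 0,"rz": 0,"jaw": 0.0},{"tx": 0,"ty": 0,"tz": 0.15,"rx": 0,"ry": 0,"rz": 0,"jaw": 0.0},{"tx": 0,"ty": 0,"tz": 0.165,"rx": 0,"ry": 0,"rz": 0,"jaw": 0.0},{"tx": 0,"ty": 0,"tz": 0.177,"rx": 0,"ry": 0,"rz": 0,"jaw": 0.0},{"tx": 0,"ty": 0,"tz": 0.184,"rx": 0,"ry": 0,"rz": 0,"jaw": 0.0},{"tx": 0,"ty": 0,"tz": 0.184,"rx": 0,"ry": 0,"rz": 0,"jaw": 0.0},{"tx": 0,"ty": 0,"tz": 0.184,"rx": 0,"ry": 0,"rz": 0,"jaw": 0.0}])

```text
time: 21.35
position: [0.4614, -0.3035, 0.0555]
tool_rot: [1.653, 2.67, -0.0]
ft_force: [0.9, 0.3, -1.1]
grip_width: 0.088
```

Run:
```python
from h import *
applied(0,0,.184)
st(); snap('wrist','w15'); snap('side','s15')
t=cv2.imread('pics/w15.png');s=cv2.imread('pics/s15.png')
cv2.imwrite('pics/z15.png',np.hstack([cv2.resize(t[100:300,160:360],(390,390),interpolation=3),cv2.resize(s[120:220,270:370],(390,390),interpolation=3)]))
```

```text
t 21.35 pos [ 0.4614 -0.3035  0.0555] head 116.5 cmd [ 0.4606 -0.3034  0.0555] derr [ 0.0008 -0.0001 -0.    ] F [ 0.89  0.32 -1.09] M [ 0.03 -0.15  0.03] g 0.088
```

View pics/z15.png

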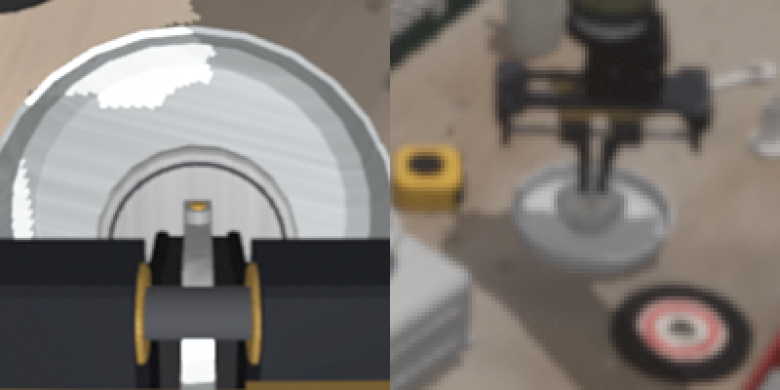

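Cap is level and centred over the dish. Lowering slowly until contact.

Emit:
carry_out(commands=[{"tx": 0,"ty": 0,"tz": 0.0015,"rx": 0,"ry": 0,"rz": 0,"jaw": 0.0},{"tx": 0,"ty": 0,"tz": 0.003,"rx": 0,"ry": 0,"rz": 0,"jaw": 0.0},{"tx": 0,"ty": 0,"tz": 0.0045,"rx": 0,"ry": 0,"rz": 0,"jaw": 0.0},{"tx": 0,"ty": 0,"tz": 0.006,"rx": 0,"ry": 0,"rz": 0,"jaw": 0.0},{"tx": 0,"ty": 0,"tz": 0.007,"rx": 0,"ry": 0,"rz": 0,"jaw": 0.0},{"tx": 0,"ty": 0,"tz": 0.007,"rx": 0,"ry": 0,"rz": 0,"jaw": 0.0}])

```text
time: 22.2
position: [0.4609, -0.3032, 0.0477]
tool_rot: [-1.654, -2.671, 0.0]
ft_force: [-0.2, 0.0, -2.0]
grip_width: 0.088
```

Run:
```python
from h import *
applied(0,0,.007)
st()
```

```text
t 22.2 pos [ 0.4609 -0.3032  0.0477] head 116.5 cmd [ 0.4606 -0.3034  0.0485] derr [ 0.0003  0.0002 -0.0008] F [-0.18  0.04 -2.04] M [ 0.06 -0.11 -0.02] g 0.088
```

Emit:
carry_out(commands=[{"tx": 0,"ty": 0,"tz": 0.0005,"rx": 0,"ry": 0,"rz": 0,"jaw": 0.0},{"tx": 0,"ty": 0,"tz": 0.001,"rx": 0,"ry": 0,"rz": 0,"jaw": 0.0},{"tx": 0,"ty": 0,"tz": 0.0015,"rx": 0,"ry": 0,"rz": 0,"jaw": 0.0},{"tx": 0,"ty": 0,"tz": 0.0015,"rx": 0,"ry": 0,"rz": 0,"jaw": 0.0}])

```text
time: 22.7
position: [0.461, -0.3033, 0.0466]
tool_rot: [1.654, 2.671, -0.0]
ft_force: [-0.5, 0.6, 0.0]
grip_width: 0.09
```

Run:
```python
from h import *
applied(0,0,.0015)
st()
```

```text
t 22.7 pos [ 0.461  -0.3033  0.0466] head 116.5 cmd [ 0.4606 -0.3034  0.047 ] derr [ 0.0004  0.0001 -0.0004] F [-0.49  0.58  0.04] M [ 0.09 -0.02  0.04] g 0.09
```

Emit:
carry_out(commands=[{"tx": 0,"ty": 0,"tz": 0.0004,"rx": 0,"ry": 0,"rz": 0,"jaw": 0.0},{"tx": 0,"ty": 0,"tz": 0.0004,"rx": 0,"ry": 0,"rz": 0,"jaw": 0.0}])

```text
time: 22.95
position: [0.4609, -0.3035, 0.0464]
tool_rot: [1.654, 2.671, -0.001]
ft_force: [-1.9, 0.5, 4.3]
grip_width: 0.089
```

Run:
```python
from h import *
applied(0,0,.0004)
st()
```

```text
t 22.95 pos [ 0.4609 -0.3035  0.0464] head 116.5 cmd [ 0.4606 -0.3034  0.0466] derr [ 0.0003 -0.0001 -0.0002] F [-1.92  0.48  4.28] M [ 0.23  0.46 -0.01] g 0.089
```

Firm contact with the dish floor. Releasing gently, then withdrawing straight up.

Emit:
carry_out(commands=[{"tx": 0,"ty": 0,"tz": 0,"rx": 0,"ry": 0,"rz": 0,"jaw": 0.13},{"tx": 0,"ty": 0,"tz": 0,"rx": 0,"ry": 0,"rz": 0,"jaw": 0.2},{"tx": 0,"ty": 0,"tz": 0,"rx": 0,"ry": 0,"rz": 0,"jaw": 0.3},{"tx": 0,"ty": 0,"tz": 0,"rx": 0,"ry": 0,"rz": 0,"jaw": 0.3},{"tx": 0,"ty": 0,"tz": -0.005,"rx": 0,"ry": 0,"rz": 0,"jaw": 0.3},{"tx": 0,"ty": 0,"tz": -0.015,"rx": 0,"ry": 0,"rz": 0,"jaw": 0.3},{"tx": 0,"ty": 0,"tz": -0.03,"rx": 0,"ry": 0,"rz": 0,"jaw": 0.3},{"tx": 0,"ty": 0,"tz": -0.055,"rx": 0,"ry": 0,"rz": 0,"jaw": 0.3},{"tx": 0,"ty": 0,"tz": -0.085,"rx": 0,"ry": 0,"rz": 0,"jaw": 0.3},{"tx": -0.02,"ty": 0,"tz": -0.115,"rx": 0,"ry": 0,"rz": 0,"jaw": 0.3},{"tx": -0.03,"ty": 0,"tz": -0.14,"rx": 0,"ry": 0,"rz": 0,"jaw": 0.3},{"tx": -0.03,"ty": 0,"tz": -0.14,"rx": 0,"ry": 0,"rz": 0,"jaw": 0.3}])

```text
time: 24.45
position: [0.4758, -0.3316, 0.1892]
tool_rot: [1.652, 2.665, -0.001]
ft_force: [0.2, 1.4, -0.9]
grip_width: 0.301
```

Run:
```python
from h import *
applied(-.03,0,-.14)
st(); snap('wrist','w16'); snap('side','s16'); snap('top','t16')
t=cv2.imread('pics/w16.png');s=cv2.imread('pics/s16.png')
cv2.imwrite('pics/z16.png',np.hstack([cv2.resize(t[40:240,160:360],(390,390),interpolation=3),cv2.resize(s[120:220,270:370],(390,390),interpolation=3)]))
```

```text
t 24.45 pos [ 0.4758 -0.3316  0.1892] head 116.4 cmd [ 0.4741 -0.3304  0.1866] derr [ 0.0018 -0.0011  0.0026] F [ 0.24  1.44 -0.88] M [ 0.04 -0.15 -0.02] g 0.301
```

View pics/z16.png

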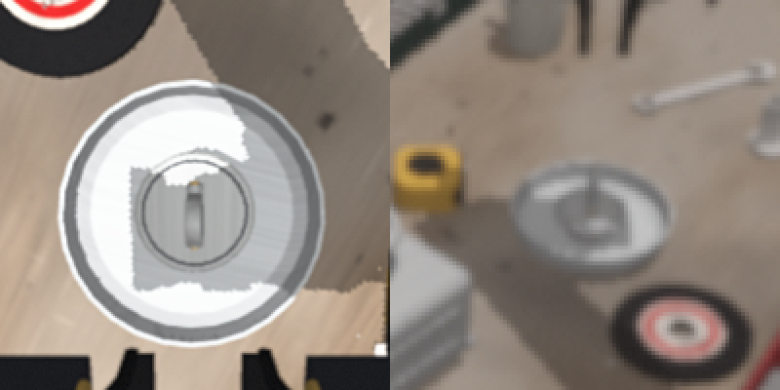

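View pics/t16.png

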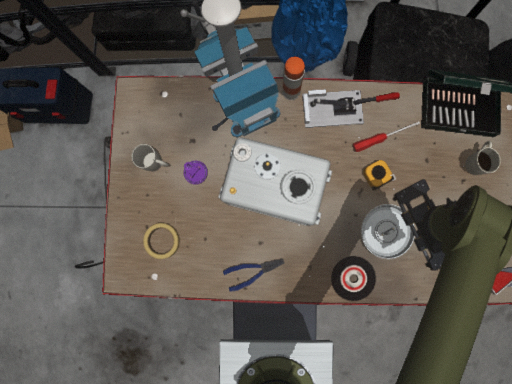

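The wrist picture (left half, around pixel 195,210) shows the cap level and centred in the dish, with the tab up and the fingers well clear. The top picture shows the mug (148,157), tape roll (162,240) and tape measure (378,173) where they were. I'm handing the job in.

Run:
```python
from h import *
st(); print(ctrl.close_job())
```

```text
t 24.6 pos [ 0.4738 -0.3293  0.1853] head 116.5 cmd [ 0.4741 -0.3304  0.1866] derr [-0.0003  0.0011 -0.0013] F [-0.45 -0.72  0.04] M [ 0.05 -0.09 -0.03] g 0.301
the job is handed in; nothing more can be done
None
```

The cap is out of the tank and standing on its plug in the parts dish, tab side up. I handed the job in at 24.6 s; the hand-in gives no verdict.

- **Tab:** I pinched the tab across its width and folded it up. The wrist picture put it at only about 73°, short of the mark. Closing the jaws across its thickness then brought it upright; the opening matched the 8 mm plate.
- **Unscrewing:** I turned the cap by the tab under a light upward pull, normally 7–9 N. It let go at about 66°, when the pull dropped and the cap rose about 1 mm. At about 70° it lifted freely, carrying only its own weight.
- **Strongest pull:** One lift test at 26°, while the thread still held, reached 17.6 N at the wrist. That is more than I meant, though still under the 35 N limit. The force between cap and tank itself is not measured, so I can only judge it from the wrist readings.
- **Last checks:** The final pictures show the cap level and centred in the dish, with the gripper clear and no contact force. The mug, tape roll and tape measure look unmoved; I checked them by eye in the top picture and did not measure them.

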